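# Spread the heap of amplifier modules over the cooling tray

### The arm

A 6-joint arm with a two-finger parallel gripper is mounted at the origin on a cart in front of the work surface, level with it; the furniture and walls round the work are solid. World frame = base frame: x ahead of the robot, y to its left, z up, the work surface at z = 0. Lengths are in mm, angles in rad, forces in N, time in s.
With the tool pointing down it reaches from about 325 to 925 mm from the base axis. Payload 3.1 kg.
Tool frame: the origin (TCP) lies on the centre line of the jaws, within the pads' length; the fingertips stand bot.tips_ahead ahead of it and the grasp point (between the pads) lies 5 mm behind it (bot.tips_ahead is the distance from the TCP to the fingertips, in mm); z points along the fingers, y is the line along which they close (so a half turn about z gives the same grasp; the last joint's range is limited). The gripper opens to 85 mm and grips with 20 to 120 N. Pads are 22 mm wide; open, the fingers measure 114 mm over their backs; the gripper's body (76 mm by 85 mm) begins 54 mm behind the grasp point. The pads swing forward as they close: fully open they stand 13 mm farther back than shut.
Start: joints at [1.045, 0.217, 1.613, -0, 1.311, -0.112], TCP at [251.291, 572.27, 245.3] pointing down, gripper open.
Joint ranges: [-2.75, 2.75], [-0.78, 2.1], [0.31, 2.55], [-1.13, 4.27], [0.13, 2.63], [-2.58, 2.58]. Speed limits (rad/s): [2.79, 2.79, 3.14, 3.14, 3.14, 3.14].

### API

Orientations are given as a unit quaternion [w, x, y, z].
In Python, from station import bot gives the robot as it stands.
- The arm moves only by the tool arm_command, never from a script. Its argument "motion" is a list of rows, each a list of 3 entries, a list of its own where there are three numbers: the shift along the tool's x, y, z in units of 25 mm (1.0 is 25 mm), then the turn, a rotation vector about the tool's x, y, z in units of 6 degrees (1.0 is 6 degrees), then the opening, from 0 (shut) to 1 (fully open). A call has 1 to 5 rows; each row is the pose to reach, as a shift and turn from the pose commanded when the call began, along the tool's axes at that moment; what a row does not reach only later rows make up. A row lasts 1/12 s, in which the tool goes at most 41.7 mm and 7.16 degrees, less where a joint would pass 70% of its speed; a pose out of reach is approached as far as the arm can. A call with a gripper value outside its range is refused whole. The fingers move at their own pace and stop on an object; the grip force is fixed at half the most. Time passes only in rows, so rows that repeat a pose let the fingers close. It gives the time, the measured TCP pose, the force, the opening and the grip force at its end, in the units of the state.
- bot.observe(): the state, without advancing time (a new reading comes with each control period).
- bot.read_camera(name): name is "scene" or "top"; returns a dict with "frame" (480x640x3 uint8, red, green, blue), "fx", "fy", "cx", "cy" (pixels), "rvec" (rotation vector, rad) and "tvec" (3), from world to camera coordinates, as OpenCV has them. Camera axes: x right, y down, z forward; pixel columns grow to the right and rows downward; lengths in mm; the calibration is good to about 2 mm. A picture is of the moment at which its call begins. There is no depth.
- bot.sign_off(): hands the job in; it is judged then, once.
Trained networks look in the newest picture that a camera, given by its name, has taken for a name from the list of things; names that differ only in an ending like _2 or _b are one class to them, and where a whole thing is asked for, a point or a joint stands for the part that bears it (a point fixed in the world has none). Each returns a list of dicts, best first, with "confidence" (0 to 1); they miss things now and then, are a little off and sometimes report something else, mostly with a low value. They report only what shows in the picture. A call takes as long as a camera call. They do not tell look-alikes from the thing itself.
- bot.boxes_of(camera, name): "rect" ([left, top, right, bottom] in pixels, round what is visible of it).
- bot.silhouettes(camera, name): "mask" (480x640 bool, what is visible of it) and "rect" ([left, top, right, bottom] in pixels, round what is visible of it).
The state is a dict: "clock": time; "q": joint angles; "joint_vel": joint speeds; "tau": joint torques, N m; "ee_pos": TCP position; "tool_rot": TCP orientation; "ft_force": force on the tool from outside, world axes, zero at the start; "moment": the same for the moment, N m; "grip_width": opening from 0.0 (shut) to 1.0 (fully open); "gripper_force": force on a finger pad.
Only numpy, scipy, OpenCV 4.12 (cv2) and the standard library are available. Lean on these libraries where they do the work, as an engineer would, in place of code of your own. Each camera call takes 0.05 s, during which the arm holds its last target. There are 200 camera calls.

### The job

Five finned amplifier modules were put down in a heap at the front of the cooling tray. Spread them over the tray in one even layer so that air gets round every one: two set well back under the clear fan hood, with at least three quarters of their length beneath it, and the other three out in front of the hood, all lying flat on the tray floor with the fins up, none touching another and their centres at least 9 cm apart. Never tip a module onto its side, do not push hard against the hood, and leave the other things on the table where they are.

Things in the scene. Friction and masses are not known exactly. Their poses are not given: they have to be found in the camera images.
- cooling_tray: Fixed perforated aluminium tray. Origin on the table top; x away from the robot, y left, z up. Outside: x -150 to +150 mm, y +-185 mm. Floor top 6 mm above the origin; lip 4 mm thick, 12 mm above the table. The heap's middle stands at about x -73 mm, y 0.
- fan_hood: Fixed hood over the tray's rear, same origin and axes: clear plate in a 12 mm thick aluminium frame, x +45 to +148, y +-170 mm, underside 180 mm above the table; two black fans on it (top 208 mm). 12 mm posts at x +140, y +-164 mm, else open below. A vertical gripper cannot reach under it; one leaning back towards the robot by about 30 to 40 degrees can.
- hood_edge (a point): Middle of the hood's lower front edge: x +45 mm, y 0, z 180 mm in the tray's axes.
- module_1: Black finned module, bottom of heap, rear, crosswise to the tray's x. 98x50x26 mm, 0.11-0.2 kg. Origin mid-outline, 1 mm below its underside: 5 mm above the tray's origin when on the tray floor. x along its length, y across the 50 mm width (grasp there), z up, fins up. The solid part spans x -49 to +36 mm, y +-25 mm, z 1 to 27 mm; the connectors at the +x end touch nothing.
- module_2: Black finned module, bottom, front, crosswise, 25 mm from the rear one. 98x50x26 mm, 0.11-0.2 kg. Origin mid-outline, 1 mm below its underside: 5 mm above the tray's origin when on the tray floor. x along its length, y across the 50 mm width (grasp there), z up, fins up. The solid part spans x -49 to +36 mm, y +-25 mm, z 1 to 27 mm; the connectors at the +x end touch nothing.
- module_3: Black finned module, middle layer, left, along the tray's x. 98x50x26 mm, 0.11-0.2 kg. Origin mid-outline, 1 mm below its underside: 5 mm above the tray's origin when on the tray floor. x along its length, y across the 50 mm width (grasp there), z up, fins up. The solid part spans x -49 to +36 mm, y +-25 mm, z 1 to 27 mm; the connectors at the +x end touch nothing.
- module_4: Black finned module, middle layer, right, 26 mm from the left one. 98x50x26 mm, 0.11-0.2 kg. Origin mid-outline, 1 mm below its underside: 5 mm above the tray's origin when on the tray floor. x along its length, y across the 50 mm width (grasp there), z up, fins up. The solid part spans x -49 to +36 mm, y +-25 mm, z 1 to 27 mm; the connectors at the +x end touch nothing.
- module_5: Black finned module, top of heap, crosswise. 98x50x26 mm, 0.11-0.2 kg. Origin mid-outline, 1 mm below its underside: 5 mm above the tray's origin when on the tray floor. x along its length, y across the 50 mm width (grasp there), z up, fins up. The solid part spans x -49 to +36 mm, y +-25 mm, z 1 to 27 mm; the connectors at the +x end touch nothing.
- multimeter: Bystander on the right or in front of the tray, loose, origin at the centre of its underside: yellow hand meter, 184x93x46 mm, lying on its back. Leave it alone.
- driver_1: Bystander on the right or in front of the tray, loose, origin at the centre of its underside: ball driver with orange handle, 162 mm long, lying. Leave it alone.
- objective_box: Bystander on the right or in front of the tray, loose, origin at the centre of its underside: black lidded lens box, 52x52x43 mm. Leave it alone.
- kmount_1: Bystander on the right or in front of the tray, loose, origin at the centre of its underside: black mirror mount, 46x50x50 mm. Leave it alone.
- fork_1: Bystander on the right or in front of the tray, loose, origin at the centre of its underside: slotted metal clamping fork, 28x75x14 mm. Leave it alone.
- post_holder_1: Bystander on the right or in front of the tray, loose, origin at the centre of its underside: black post holder, 32x41x75 mm, upright. Leave it alone.
Things that resemble listed ones, but are neither listed nor needed, are in the scene too. Leave any orange look-alike of the module_4 alone.

How it is judged:
By the outcome, as a careful person would: the job done as asked, in the order asked, and still so for the second after the job is handed in, with the robot touching nothing.
It also fails if it takes over 72 s, if anything falls off the work surface, if the arm or the gripper's body presses on something with over 40 N, if the wrist force passes 120 N, or if a joint passes its speed limit or range.

## Working session

There is one attempt and no reset: what is moved stays moved. The work goes in short steps, Python scripts to look and compute and a tool call to move; the robot and the scene stay as the last step left them, time stands still between calls to the robot, and variables do not carry over. Pictures are saved under pics/ and viewed, at most 10 in all, crops included, and the job is handed in when it is done.

Besides the shell and the picture viewer there is one more tool, called after "Call:" by a JSON object that holds its "method" and its "body". arm_command: Moves the arm, as the interface text tells. Its arguments: {"type":"object","properties":{"motion":{"type":"array"}},"required":["motion"]}

```bash
ls; mkdir -p pics; python3 - <<'E'
from station import bot
import cv2,numpy as np
print(bot.tips_ahead, bot.observe())
for n in("scene","top"):
    c=bot.read_camera(n); cv2.imwrite(f"pics/{n}0.png",c["frame"][:,:,::-1])
    print(n,c["fx"],c["fy"],c["cx"],c["cy"],c["rvec"],c["tvec"])
    for k in("cooling_tray","fan_hood","module_1"):
        for d in bot.silhouettes(n,k): print(k,d["rect"],d["confidence"],d["mask"].sum())
E
```

```text
pics
14.0 {'clock': 0.0, 'q': array([ 1.04481494e+00,  2.17725703e-01,  1.61494450e+00,  4.84359023e-06,
        1.31131683e+00, -1.12145609e-01]), 'joint_vel': array([ 0.0007331 , -0.00018416, -0.00093477, -0.00041425, -0.00019766,
       -0.00045582]), 'tau': array([ 2.51006469e-05, -3.96851242e+01, -3.03850687e+01, -7.65233790e-05,
        9.89009393e-03,  1.46584227e-05]), 'ee_pos': array([250.87507739, 571.57497464, 243.98048374]), 'tool_rot': array([-3.77752745e-04,  2.05444979e-01,  9.78667935e-01, -1.13603136e-03]), 'ft_force': array([-0.54322178, -0.86620792,  0.59377776]), 'moment': array([-0.03346843, -0.0427512 ,  0.01258339]), 'gripper_force': 0.0, 'grip_width': 0.9997644977449371}
scene 459.43155550475126 459.43155550475126 325.24175480915176 238.06053796429143 [ 2.16422208 -1.1098636   0.43267531] [-353.18804008  395.61915689  807.90064703]
cooling_tray [154.2, 180.9, 336.7, 305.1] 0.92 10581
module_1 [206.4, 254.4, 246.6, 281.4] 0.84 525
module_1 [234.1, 238.6, 265.0, 271.7] 0.81 603
module_1 [187.4, 127.3, 336.5, 216.5] 0.72 4847
module_1 [438.2, 233.7, 459.4, 265.4] 0.66 380
module_1 [203.2, 227.2, 228.3, 264.9] 0.6 390
module_1 [211.3, 226.0, 254.9, 250.3] 0.55 815
top 459.6493259648231 459.6493259648231 322.5638884239819 241.48411489175476 [ 2.1199495  -2.10890769  0.17623677] [ -37.2689463   596.72632411 1054.35490572]
cooling_tray [151.3, 198.7, 316.0, 346.9] 0.94 11745
fan_hood [125.1, 175.4, 288.4, 254.9] 0.57 7683
module_1 [212.1, 281.3, 235.5, 322.0] 0.86 462
module_1 [227.6, 304.3, 264.0, 328.0] 0.8 421
module_1 [215.4, 278.9, 257.5, 313.7] 0.71 899
module_1 [246.1, 268.7, 269.4, 312.7] 0.68 580
module_1 [219.1, 264.0, 251.1, 285.4] 0.52 317
```

View pics/scene0.png

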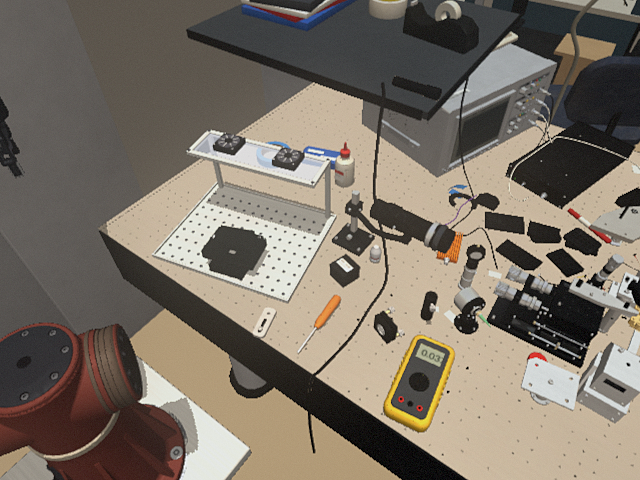

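View pics/top0.png

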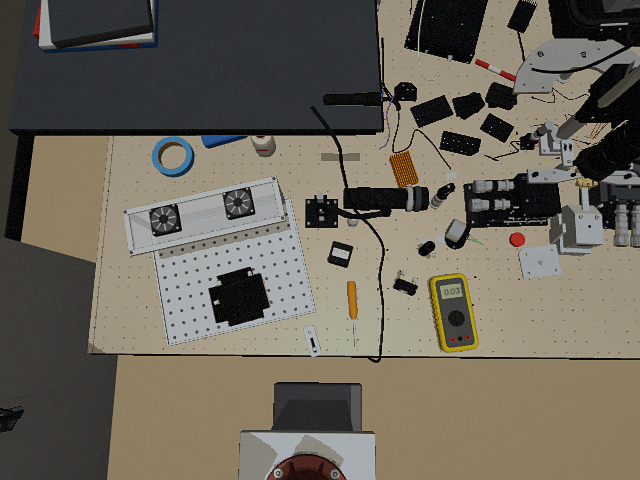

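The top view shows the heap at about (240,296) on the tray, whose front corners are at (168,344) and (314,312). The hood is at the rear, with fans at (165,219) and (239,203). The orange look-alike is at (403,169), far from the tray. The five stacked black modules on the tray fit the description, and the enlarged crop will confirm that.

```bash
python3 - <<'E'
import cv2
a=cv2.imread("pics/top0.png")[170:350,120:320]; cv2.imwrite("pics/top0c.png",cv2.resize(a,None,fx=3.3,fy=3.3,interpolation=cv2.INTER_CUBIC)) 
a=cv2.imread("pics/scene0.png")[120:305,148:342]; cv2.imwrite("pics/scene0c.png",cv2.resize(a,None,fx=3.2,fy=3.2,interpolation=cv2.INTER_CUBIC))
E
```

```text
(no output)
```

View pics/top0c.png

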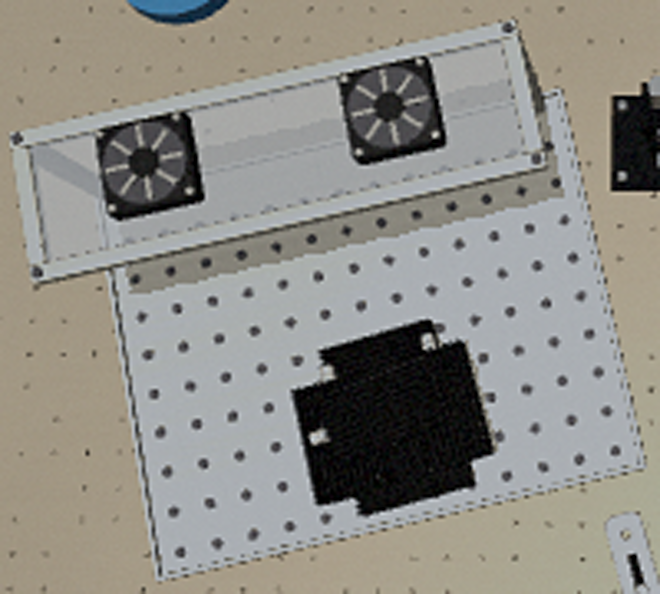

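View pics/scene0c.png

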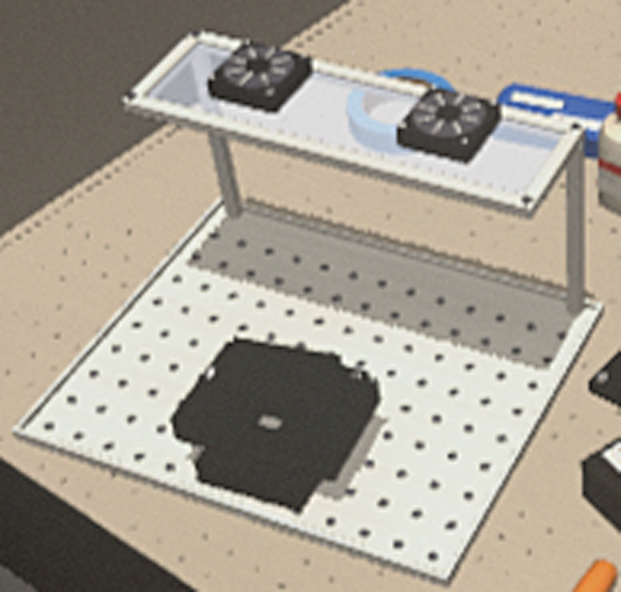

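The crops confirm it: the only black modules on the tray are the heap at top (240,296) and scene (235,250). The orange look-alike is off the tray. Next I fit the tray pose from its corners.

```bash
cat > h.py <<'E'
import numpy as np,cv2
from scipy.optimize import least_squares
from scipy.spatial.transform import Rotation as R
C={'scene':(459.43155550475126,325.24175480915176,238.06053796429143,[2.16422208,-1.1098636,0.43267531],[-353.18804008,395.61915689,807.90064703]),
'top':(459.6493259648231,322.5638884239819,241.48411489175476,[2.1199495,-2.10890769,0.17623677],[-37.2689463,596.72632411,1054.35490572])}
def proj(n,P):
    f,cx,cy,r,t=C[n]; return cv2.projectPoints(np.float64(P).reshape(-1,1,3),np.float64(r),np.float64(t),np.float64([[f,0,cx],[0,f,cy],[0,0,1]]),None)[0][:,0]
def t2w(p,T):
    p=np.atleast_2d(np.float64(p)); c,s=np.cos(T[2]),np.sin(T[2])
    return np.c_[T[0]+c*p[:,0]-s*p[:,1],T[1]+s*p[:,0]+c*p[:,1],p[:,2]]
def box(m,z0,sx=(-49,36)):
    # m: x,y,yaw (tray frame), solid box corners in tray frame
    c,s=np.cos(m[2]),np.sin(m[2]); o=[]
    for z in(z0,z0+26):
        for a,b in((sx[0],-25),(sx[1],-25),(sx[1],25),(sx[0],25)): o.append((m[0]+c*a-s*b,m[1]+s*a+c*b,z))
    return np.array(o)
E
python3 - <<'E'
from h import *
tc=lambda x,y:(x/3.3+120,y/3.3+170); sc=lambda x,y:(x/3.2+148,y/3.2+120)
obs=[('top',(-150,185,12),tc(160,578)),('top',(-150,-185,12),tc(643,468)),('top',(150,-185,12),tc(561,90)),
('scene',(-150,185,12),sc(17,432)),('scene',(-150,-185,12),sc(447,578)),('scene',(150,-185,12),sc(602,303)),('scene',(150,185,12),sc(222,200)),
('top',(45,170,192),tc(38,281)),('top',(148,-170,192),tc(514,20)),('top',(148,170,192),tc(12,135)),('scene',(45,170,192),sc(125,98)),('scene',(45,-170,192),sc(533,210)),('top',(45,-170,192),tc(546,165))]
def f(T): return np.concatenate([proj(n,t2w(p,T))[0]-np.array(o)-0 for n,p,o in obs])
s=least_squares(f,[600,150,0.2],loss='soft_l1'); T=s.x; print(T,np.degrees(T[2])); print(np.round(f(T).reshape(-1,2),1).tolist())
np.save('T.npy',T)
ims=[]
from math import pi
mods=[((-35.5,0,pi/2),6),((-110.5,0,pi/2),6),((-73,38,0),32),((-73,-38,0),32),((-73,0,pi/2),58)]
for n,(x0,y0,w,h) in(('top',(195,250,90,90)),('scene',(190,212,90,90))):
    im=cv2.imread(f'pics/{n}0.png'); a=np.clip(im[y0:y0+h,x0:x0+w].astype(float)*3.,0,255).astype(np.uint8); a=cv2.resize(a,None,fx=4.4,fy=4.4,interpolation=cv2.INTER_CUBIC)
    b=a.copy()
    for (m,z),col in zip(mods,[(0,0,255),(0,160,255),(0,255,0),(255,255,0),(255,0,255)]):
        q=((proj(n,t2w(box(m,z,(-49,49))[4:],T))-[x0,y0]+.5)*4.4).astype(int); cv2.polylines(b,[q],True,col,1)
    ims.append(np.hstack([a,b]))
cv2.imwrite('pics/ov.png',cv2.resize(np.vstack(ims),(600,600)) )
E
```

```text
[5.34264450e+02 1.93971750e+02 2.32627131e-01] 13.32855282377928
[[-0.5, 1.1], [2.0, -0.2], [1.0, -1.1], [-1.7, -1.1], [-0.1, 0.2], [0.6, 0.1], [-0.7, -1.5], [-1.1, 0.7], [1.5, -0.8], [-0.2, -1.0], [-1.3, 0.2], [-0.3, -0.6], [1.7, 0.1]]
```

View pics/ov.png

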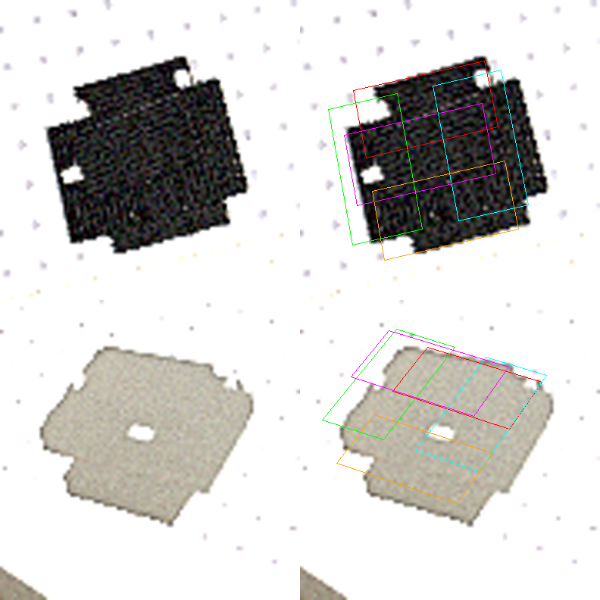

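```bash
cat >> h.py <<'E'
def tri(a,b):
    A=lambda n:np.c_[cv2.Rodrigues(np.float64(C[n][3]))[0],C[n][4]]
    u=lambda n,p:[(p[0]-C[n][1])/C[n][0],(p[1]-C[n][2])/C[n][0]]
    X=cv2.triangulatePoints(A('top'),A('scene'),np.float64(u('top',a)),np.float64(u('scene',b)))[:,0]; return X[:3]/X[3]
def w2t(P,T):
    c,s=np.cos(T[2]),np.sin(T[2]); d=np.array(P[:2])-T[:2]; return np.array([c*d[0]+s*d[1],-s*d[0]+c*d[1],P[2]])
E
cat > fit.py <<'E'
from h import *
import itertools
from scipy.optimize import minimize
pi=np.pi;T=np.load('T.npy')
W={'top':(195,250,90,90),'scene':(190,212,90,90)};S=4
M={}
for n,(x0,y0,w,h) in W.items():
    g=cv2.imread(f'pics/{n}0.png')[y0:y0+h,x0:x0+w].max(2); g=cv2.resize(g,None,fx=S,fy=S,interpolation=cv2.INTER_CUBIC)
    m=(g<80).astype(np.uint8); k,l,st,_=cv2.connectedComponentsWithStats(m); i=1+np.argmax(st[1:,4]); m=(l==i).astype(np.uint8); M[n]=m
print({k:int(v.sum()/S/S) for k,v in M.items()})
Z=[6,6,32,32,58]
def cost(ms):
    c=0
    for n,(x0,y0,w,h) in W.items():
        r=np.zeros((h*S,w*S),np.uint8)
        for m,z in zip(ms,Z):
            q=((proj(n,t2w(box(m,z),T))-[x0,y0]+.5)*S-.5)
            cv2.fillConvexPoly(r,cv2.convexHull(np.round(q*16).astype(np.int32)),1,shift=4)
        c+=(r!=M[n]).sum()/S/S
    return c
nom=[(-35.5,0,pi/2),(-110.5,0,pi/2),(-73,38,0),(-73,-38,0),(-73,0,pi/2)]
res=[]
for fl in itertools.product([0,pi],repeat=5):
    b=np.array(nom); b[:,2]+=fl
    f=lambda p:cost(b+[p[0],p[1],0])
    r=minimize(f,[0,-8],method='Nelder-Mead',options=dict(maxiter=40,initial_simplex=[[0,-8],[6,-8],[0,0]])); res.append((r.fun,fl,r.x,b+[r.x[0],r.x[1],0]))
res.sort(key=lambda t:t[0])
for r in res[:4]: print(r[0],[int(v>0) for v in r[1]],r[2])
out=[]
for r0 in res[:3]:
    b=r0[3]; sc=np.array([4,4,.05])
    f=lambda p:cost(b+p.reshape(5,3)*sc)+1.0*(p**2).sum()
    r=minimize(f,np.zeros(15),method='Powell',options=dict(maxiter=4,xtol=.05,ftol=1e-3)); ms=b+r.x.reshape(5,3)*sc
    print(r.fun,[int(v>0) for v in r0[1]]); print(np.round(np.c_[ms[:,:2],np.degrees(ms[:,2])],1).tolist()); out.append((r.fun,ms))
out.sort(key=lambda t:t[0]); np.save('ms.npy',out[0][1])
E
python3 - <<'E'
from h import *
T=np.load('T.npy'); P=tri((216.6,302.5),(232,251.6)); print('conn',P,w2t(P,T))
E
time python3 fit.py
```

```text
conn [468.37802151 220.02766969 -15.30316484] [-58.10492573  40.54318768 -15.30316484]
{'top': 2514, 'scene': 2258}
419.125 [1, 0, 0, 0, 0] [  0.97978879 -10.77593407]
439.4375 [0, 0, 0, 0, 0] [  0.90411777 -10.5628669 ]
452.625 [1, 0, 0, 0, 1] [  1.11639257 -11.14937127]
452.75 [1, 1, 0, 0, 0] [  1.03727788 -12.07070668]
266.4333900771801 [1, 0, 0, 0, 0]
[[-34.0, -15.1, 272.4], [-108.7, -5.7, 92.2], [-73.1, 26.7, 0.9], [-68.7, -48.5, 3.8], [-78.4, -11.9, 92.8]]
258.9656963106691 [0, 0, 0, 0, 0]
[[-34.8, -2.7, 93.1], [-108.7, -5.7, 92.1], [-73.0, 27.0, 2.4], [-68.5, -48.5, 4.0], [-76.5, -7.6, 97.0]]
269.41453844564904 [1, 0, 0, 0, 1]
[[-34.1, -14.9, 272.7], [-108.6, -5.6, 92.0], [-73.6, 26.3, 1.7], [-68.6, -48.5, 3.9], [-79.0, -15.5, 272.7]]
real	0m4.395s
user	0m4.874s
sys	0m0.049s
```

```bash
cat > plan.py <<'E'
from h import *
import json
T=np.load('T.npy')
def pose(x,y,z,yaw,lean):
    "TCP in tray xyz; tool y at tray angle yaw(deg); lean deg: tool z tips towards (tooly rotated -90) dir"
    p=t2w((x,y,z),T)[0]; a=T[2]+np.radians(yaw); Y=np.array([np.cos(a),np.sin(a),0]); u=np.array([np.sin(a),-np.cos(a),0])
    th=np.radians(lean); Zt=np.sin(th)*u+np.array([0,0,-np.cos(th)]); return p,np.c_[np.cross(Y,Zt),Y,Zt]
def load():
    d=json.load(open('cmd.json')); return np.array(d['p']),R.from_quat(d['q'])
def save(p,r): json.dump(dict(p=list(p),q=list(r.as_quat())),open('cmd.json','w'))
def run(wps):
    "wps: (x,y,z,yaw,lean,opening,rows)"
    p,r=load()
    for x,y,z,yaw,lean,op,n in wps:
        tp,tR=pose(x,y,z,yaw,lean); tR=R.from_matrix(tR)
        d=r.inv().apply(tp-p)/25; w=(r.inv()*tR).as_rotvec(degrees=True)/6
        k=max(np.linalg.norm(d)*25/38,np.linalg.norm(w)*6/6.6); n=max(n,int(np.ceil(k)))
        sizes=[5]*(n//5)+([n%5] if n%5 else []); done=0
        p0,r0=p,r
        for s in sizes:
            rows=[]
            f0=p,r
            for j in range(1,s+1):
                f=(done+j)/n; q=p0+r0.apply(d*25*f); rr=r0*R.from_rotvec(w*6*f,degrees=True)
                D=np.round(f0[1].inv().apply(q-f0[0])/25,2)+0.; Wv=np.round((f0[1].inv()*rr).as_rotvec(degrees=True)/6,2)+0.
                rows.append([D.tolist(),Wv.tolist(),op])
            p=f0[0]+f0[1].apply(np.array(rows[-1][0])*25); r=f0[1]*R.from_rotvec(np.array(rows[-1][1])*6,degrees=True); done+=s
            print(json.dumps(rows))
    save(p,r)
E
python3 - <<'E'
from plan import *
T=np.load('T.npy')
def ray(n,px,z):
    f,cx,cy,r,t=C[n]; M=cv2.Rodrigues(np.float64(r))[0]; o=-M.T@np.array(t); d=M.T@np.array([(px[0]-cx)/f,(px[1]-cy)/f,1]); return w2t(o+d*(z-o[2])/d[2],T)
for z in(6,70,84): print(z,ray('top',(216.6,302.5),z),ray('scene',(232,251.6),z))
import cv2
Rm=R.from_quat([.205445,.978668,0,0]); a=Rm.as_matrix(); print(a.round(3).tolist(), np.degrees(np.arctan2(a[1,1],a[0,1])-T[2]))
save([251.291,572.27,245.3],Rm)
run([(-77,-14,190,5,0,1.0,15),(-77,-14,76,5,0,1.0,10)])
E
```

```text
6 [-72.42465812  52.07516443   6.        ] [-64.52311272   9.52290335   6.        ]
70 [-79.4243009   37.28612985  70.        ] [-110.23380388  -28.62940417   70.        ]
84 [-80.95547276  34.05102854  84.        ] [-120.23301757  -36.97522143   84.        ]
[[-0.916, 0.402, 0.0], [0.402, 0.916, 0.0], [0.0, 0.0, -1.0]] 52.96033124777494
[[[-0.96, -0.77, 0.15], [0.0, 0.0, 0.53], 1.0], [[-1.91, -1.55, 0.29], [0.0, 0.0, 1.07], 1.0], [[-2.87, -2.32, 0.44], [0.0, 0.0, 1.6], 1.0], [[-3.82, -3.09, 0.59], [0.0, 0.0, 2.13], 1.0], [[-4.78, -3.87, 0.74], [0.0, 0.0, 2.66], 1.0]]
[[[-1.13, -0.48, 0.14], [0.0, 0.0, 0.54], 1.0], [[-2.26, -0.96, 0.29], [0.0, 0.0, 1.07], 1.0], [[-3.39, -1.44, 0.44], [0.0, 0.0, 1.6], 1.0], [[-4.52, -1.92, 0.59], [0.0, 0.0, 2.14], 1.0], [[-5.65, -2.41, 0.73], [0.0, 0.0, 2.67], 1.0]]
[[[-1.22, -0.15, 0.15], [0.0, 0.0, 0.53], 1.0], [[-2.44, -0.3, 0.3], [0.0, 0.0, 1.06], 1.0], [[-3.66, -0.45, 0.45], [0.0, 0.0, 1.6], 1.0], [[-4.88, -0.6, 0.59], [0.0, 0.0, 2.13], 1.0], [[-6.1, -0.75, 0.74], [0.0, 0.0, 2.66], 1.0]]
[[[0.0, 0.0, 0.46], [0.0, 0.0, 0.0], 1.0], [[0.0, 0.0, 0.91], [0.0, 0.0, 0.0], 1.0], [[0.0, 0.0, 1.37], [0.0, 0.0, 0.0], 1.0], [[0.0, 0.0, 1.82], [0.0, 0.0, 0.0], 1.0], [[0.0, 0.0, 2.28], [0.0, 0.0, 0.0], 1.0]]
[[[0.0, 0.0, 0.46], [0.0, 0.0, 0.0], 1.0], [[0.0, 0.0, 0.91], [0.0, 0.0, 0.0], 1.0], [[0.0, 0.0, 1.37], [0.0, 0.0, 0.0], 1.0], [[0.0, 0.0, 1.83], [0.0, 0.0, 0.0], 1.0], [[0.0, 0.0, 2.28], [0.0, 0.0, 0.0], 1.0]]
```

Call:
{"method": "arm_command", "body": {"motion": [[[-0.96,-0.77,0.15],[0,0,0.53],1.0],[[-1.91,-1.55,0.29],[0,0,1.07],1.0],[[-2.87,-2.32,0.44],[0,0,1.6],1.0],[[-3.82,-3.09,0.59],[0,0,2.13],1.0],[[-4.78,-3.87,0.74],[0,0,2.66],1.0]]}}

```text
clock: 0.82
ee_pos: [322.2, 434.5, 226.8]
tool_rot: [0.0, 0.34, 0.94, 0.0]
ft_force: [0.7, 0.2, -0.1]
grip_width: 0.998
gripper_force: 0.0
```

Call:
{"method": "arm_command", "body": {"motion": [[[-1.13,-0.48,0.14],[0,0,0.54],1.0],[[-2.26,-0.96,0.29],[0,0,1.07],1.0],[[-3.39,-1.44,0.44],[0,0,1.6],1.0],[[-4.52,-1.92,0.59],[0,0,2.14],1.0],[[-5.65,-2.41,0.73],[0,0,2.67],1.0]]}}

```text
clock: 1.23
ee_pos: [392.6, 297.8, 208.6]
tool_rot: [0.0, 0.468, 0.884, 0.0]
ft_force: [1.1, -0.3, -0.2]
grip_width: 0.998
gripper_force: 0.0
```

Call:
{"method": "arm_command", "body": {"motion": [[[-1.22,-0.15,0.15],[0,0,0.53],1.0],[[-2.44,-0.3,0.3],[0,0,1.06],1.0],[[-3.66,-0.45,0.45],[0,0,1.6],1.0],[[-4.88,-0.6,0.59],[0,0,2.13],1.0],[[-6.1,-0.75,0.74],[0,0,2.66],1.0]]}}

```text
clock: 1.65
ee_pos: [463.2, 161.2, 190.2]
tool_rot: [0.0, 0.586, 0.81, 0.0]
ft_force: [0.4, 0.8, -0.8]
grip_width: 0.999
gripper_force: 0.0
```

Call:
{"method": "arm_command", "body": {"motion": [[[0,0,0.46],[0,0,0],1.0],[[0,0,0.91],[0,0,0],1.0],[[0,0,1.37],[0,0,0],1.0],[[0,0,1.82],[0,0,0],1.0],[[0,0,2.28],[0,0,0],1.0]]}}

```text
clock: 2.07
ee_pos: [461.6, 163.5, 131.6]
tool_rot: [-0.0, 0.585, 0.811, -0.0]
ft_force: [-0.3, 0.4, -0.4]
grip_width: 1.004
gripper_force: 0.0
```

Call:
{"method": "arm_command", "body": {"motion": [[[0,0,0.46],[0,0,0],1.0],[[0,0,0.91],[0,0,0],1.0],[[0,0,1.37],[0,0,0],1.0],[[0,0,1.83],[0,0,0],1.0],[[0,0,2.28],[0,0,0],1.0]]}}

```text
clock: 2.48
ee_pos: [462.4, 162.7, 74.8]
tool_rot: [-0.0, 0.585, 0.811, -0.0]
ft_force: [-0.3, -0.4, 0.4]
grip_width: 1.0
gripper_force: 0.0
```

Call:
{"method": "arm_command", "body": {"motion": [[[0,0,0],[0,0,0],0.5],[[0,0,0],[0,0,0],0.3],[[0,0,0],[0,0,0],0.3],[[0,0,0],[0,0,0],0.3],[[0,0,0],[0,0,0],0.3]]}}

```text
clock: 2.9
ee_pos: [463.6, 162.7, 77.1]
tool_rot: [0.001, 0.585, 0.811, 0.001]
ft_force: [0.6, 0.0, 2.3]
grip_width: 0.569
gripper_force: 63.6
```

```bash
python3 - <<'E'
from plan import *
run([(-77,-14,140,5,0,.3,5),(-69,118,120,90,0,.3,15),(-69,118,25.5,90,0,.3,10),(-69,118,25.5,90,0,.8,4),(-69,118,150,90,0,.8,5)])
E
```

```text
[[[0.0, 0.0, -0.51], [0.0, 0.0, 0.0], 0.3], [[0.0, 0.0, -1.02], [0.0, 0.0, 0.0], 0.3], [[0.0, 0.0, -1.53], [0.0, 0.0, 0.0], 0.3], [[0.0, 0.0, -2.05], [0.0, 0.0, 0.0], 0.3], [[0.0, 0.0, -2.56], [0.0, 0.0, 0.0], 0.3]]
[[[0.35, 0.05, 0.05], [0.0, 0.0, -0.94], 0.3], [[0.7, 0.1, 0.11], [0.0, 0.0, -1.89], 0.3], [[1.05, 0.16, 0.16], [0.0, 0.0, -2.83], 0.3], [[1.4, 0.21, 0.21], [0.0, 0.0, -3.78], 0.3], [[1.74, 0.26, 0.27], [0.0, 0.0, -4.72], 0.3]]
[[[0.29, 0.21, 0.05], [0.0, 0.0, -0.95], 0.3], [[0.57, 0.43, 0.1], [0.0, 0.0, -1.89], 0.3], [[0.85, 0.64, 0.16], [0.0, 0.0, -2.83], 0.3], [[1.13, 0.85, 0.21], [0.0, 0.0, -3.78], 0.3], [[1.42, 1.06, 0.26], [0.0, 0.0, -4.72], 0.3]]
[[[0.14, 0.32, 0.06], [0.0, 0.0, -0.95], 0.3], [[0.29, 0.64, 0.11], [0.0, 0.0, -1.89], 0.3], [[0.44, 0.96, 0.17], [0.0, 0.0, -2.83], 0.3], [[0.59, 1.28, 0.22], [0.0, 0.0, -3.78], 0.3], [[0.74, 1.6, 0.27], [0.0, 0.0, -4.72], 0.3]]
[[[0.0, 0.0, 0.38], [0.0, 0.0, 0.0], 0.3], [[0.0, 0.0, 0.76], [0.0, 0.0, 0.0], 0.3], [[0.0, 0.0, 1.13], [0.0, 0.0, 0.0], 0.3], [[0.0, 0.0, 1.51], [0.0, 0.0, 0.0], 0.3], [[0.0, 0.0, 1.89], [0.0, 0.0, 0.0], 0.3]]
[[[0.0, 0.0, 0.38], [0.0, 0.0, 0.0], 0.3], [[0.0, 0.0, 0.76], [0.0, 0.0, 0.0], 0.3], [[0.0, 0.0, 1.14], [0.0, 0.0, 0.0], 0.3], [[0.0, 0.0, 1.51], [0.0, 0.0, 0.0], 0.3], [[0.0, 0.0, 1.89], [0.0, 0.0, 0.0], 0.3]]
[[[0.0, 0.0, 0.0], [0.0, 0.0, 0.0], 0.8], [[0.0, 0.0, 0.0], [0.0, 0.0, 0.0], 0.8], [[0.0, 0.0, 0.0], [0.0, 0.0, 0.0], 0.8], [[0.0, 0.0, 0.0], [0.0, 0.0, 0.0], 0.8]]
[[[0.0, 0.0, -1.0], [0.0, 0.0, 0.0], 0.8], [[0.0, 0.0, -1.99], [0.0, 0.0, 0.0], 0.8], [[0.0, 0.0, -2.99], [0.0, 0.0, 0.0], 0.8], [[0.0, 0.0, -3.98], [0.0, 0.0, 0.0], 0.8], [[0.0, 0.0, -4.98], [0.0, 0.0, 0.0], 0.8]]
```

Call:
{"method": "arm_command", "body": {"motion": [[[0,0,-0.51],[0,0,0],0.3],[[0,0,-1.02],[0,0,0],0.3],[[0,0,-1.53],[0,0,0],0.3],[[0,0,-2.05],[0,0,0],0.3],[[0,0,-2.56],[0,0,0],0.3]]}}

```text
clock: 3.32
ee_pos: [462.1, 162.4, 140.6]
tool_rot: [-0.0, 0.585, 0.811, -0.0]
ft_force: [0.1, -0.1, -0.7]
grip_width: 0.567
gripper_force: 63.1
```

Call:
{"method": "arm_command", "body": {"motion": [[[0.35,0.05,0.05],[0,0,-0.94],0.3],[[0.7,0.1,0.11],[0,0,-1.89],0.3],[[1.05,0.16,0.16],[0,0,-2.83],0.3],[[1.4,0.21,0.21],[0,0,-3.78],0.3],[[1.74,0.26,0.27],[0,0,-4.72],0.3]]}}

```text
clock: 3.73
ee_pos: [454.6, 206.2, 133.3]
tool_rot: [-0.0, 0.367, 0.93, -0.0]
ft_force: [-0.6, -0.5, -1.1]
grip_width: 0.569
gripper_force: 63.2
```

Call:
{"method": "arm_command", "body": {"motion": [[[0.29,0.21,0.05],[0,0,-0.95],0.3],[[0.57,0.43,0.1],[0,0,-1.89],0.3],[[0.85,0.64,0.16],[0,0,-2.83],0.3],[[1.13,0.85,0.21],[0,0,-3.78],0.3],[[1.42,1.06,0.26],[0,0,-4.72],0.3]]}}

```text
clock: 4.15
ee_pos: [446.9, 249.8, 126.7]
tool_rot: [-0.0, 0.128, 0.992, -0.0]
ft_force: [-0.1, -0.7, -1.5]
grip_width: 0.57
gripper_force: 63.2
```

Call:
{"method": "arm_command", "body": {"motion": [[[0.14,0.32,0.06],[0,0,-0.95],0.3],[[0.29,0.64,0.11],[0,0,-1.89],0.3],[[0.44,0.96,0.17],[0,0,-2.83],0.3],[[0.59,1.28,0.22],[0,0,-3.78],0.3],[[0.74,1.6,0.27],[0,0,-4.72],0.3]]}}

```text
clock: 4.57
ee_pos: [439.4, 293.2, 119.9]
tool_rot: [-0.0, -0.118, 0.993, -0.0]
ft_force: [-0.0, -0.1, -1.4]
grip_width: 0.568
gripper_force: 63.2
```

Call:
{"method": "arm_command", "body": {"motion": [[[0,0,0.38],[0,0,0],0.3],[[0,0,0.76],[0,0,0],0.3],[[0,0,1.13],[0,0,0],0.3],[[0,0,1.51],[0,0,0],0.3],[[0,0,1.89],[0,0,0],0.3]]}}

```text
clock: 4.98
ee_pos: [439.3, 292.2, 71.2]
tool_rot: [-0.001, -0.115, 0.993, -0.0]
ft_force: [-0.3, -0.0, -1.8]
grip_width: 0.568
gripper_force: 63.3
```

Call:
{"method": "arm_command", "body": {"motion": [[[0,0,0.38],[0,0,0],0.3],[[0,0,0.76],[0,0,0],0.3],[[0,0,1.14],[0,0,0],0.3],[[0,0,1.51],[0,0,0],0.3],[[0,0,1.89],[0,0,0],0.3]]}}

```text
clock: 5.4
ee_pos: [440.1, 293.0, 25.9]
tool_rot: [-0.0, -0.116, 0.993, -0.0]
ft_force: [-14.3, -4.5, 66.4]
grip_width: 0.571
gripper_force: 73.6
```

Call:
{"method": "arm_command", "body": {"motion": [[[0,0,-0.08],[0,0,0],0.3],[[0,0,-0.08],[0,0,0],0.3]]}}

```text
clock: 5.57
ee_pos: [440.6, 293.3, 27.7]
tool_rot: [0.001, -0.116, 0.993, 0.0]
ft_force: [0.1, 0.7, -1.5]
grip_width: 0.568
gripper_force: 66.1
```

Call:
{"method": "arm_command", "body": {"motion": [[[0,0,0],[0,0,0],0.8],[[0,0,0],[0,0,0],0.8],[[0,0,0],[0,0,0],0.8],[[0,0,0],[0,0,0],0.8]]}}

```text
clock: 5.9
ee_pos: [439.8, 293.0, 27.5]
tool_rot: [0.0, -0.116, 0.993, 0.0]
ft_force: [0.4, 0.1, -0.5]
grip_width: 0.799
gripper_force: 0.0
```

Call:
{"method": "arm_command", "body": {"motion": [[[0,0,-0.9],[0,0,0],0.8],[[0,0,-1.9],[0,0,0],0.8],[[0,0,-2.9],[0,0,0],0.8],[[0,0,-3.9],[0,0,0],0.8],[[0,0,-4.9],[0,0,0],0.8]]}}

```text
clock: 6.32
ee_pos: [439.6, 292.9, 151.1]
tool_rot: [-0.0, -0.116, 0.993, -0.0]
ft_force: [0.3, 0.4, -0.3]
grip_width: 0.799
gripper_force: 0.0
```

```bash
python3 - <<'E'
from plan import *
from station import bot
p,r=load(); save(p+[0,0,-0.4+.4],r)
o=bot.observe(); print(o['ee_pos'],o['tool_rot'],p,o['q'])
ims=[]
for n,(x0,y0,w,h) in(('top',(170,225,120,120)),('scene',(165,187,120,120))):
    c=bot.read_camera(n)['frame'][:,:,::-1]; cv2.imwrite(f'pics/{n}1.png',c)
    a=np.clip(c[y0:y0+h,x0:x0+w]*2.0,0,255).astype(np.uint8); ims.append(cv2.resize(a,None,fx=3.3,fy=3.3,interpolation=cv2.INTER_CUBIC))
cv2.imwrite('pics/v1.png',np.hstack(ims))
E
```

```text
[439.62030834 292.85703455 151.10195386] [-6.15629005e-05 -1.15907999e-01  9.93259952e-01 -2.06969312e-05] [439.85717521 292.94903255 150.05      ] [ 4.54742096e-01  1.15157453e-01  1.91919931e+00  2.06955031e-06
  1.10736577e+00 -1.34839338e+00]
```

View pics/v1.png

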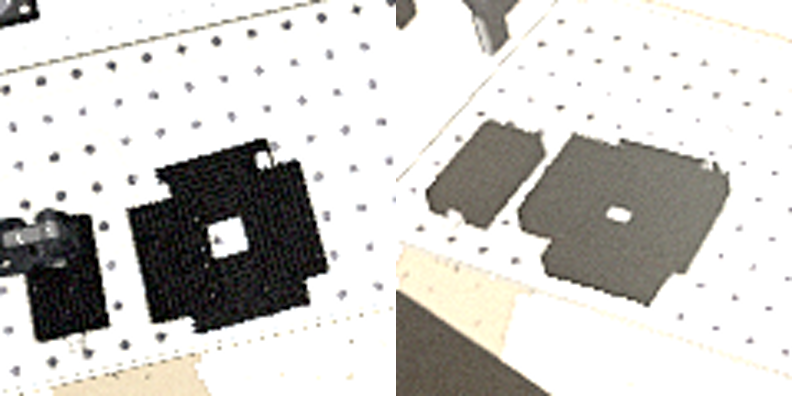

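```bash
sed -e "s/Z=\[6,6,32,32,58\]/Z=[6,6,32,32]/; s/,(-73,0,pi\/2)\]/]/; s/repeat=5/repeat=4/; s/reshape(5,3)/reshape(4,3)/g; s/np.zeros(15)/np.zeros(12)/; s/{n}0.png/{n}1.png/; s/'top':(195,250,90,90)/'top':(205,262,75,70)/; s/'scene':(190,212,90,90)/'scene':(198,222,72,60)/" fit.py > fit4.py; python3 fit4.py; python3 - <<'E'
from plan import *
ms=np.load('ms.npy');T=np.load('T.npy'); print(np.round(ms,2).tolist())
E
```

```text
{'top': 2420, 'scene': 2188}
442.8125 [1, 0, 0, 0] [  0.70805097 -11.11709785]
456.8125 [0, 0, 0, 0] [  0.42628224 -10.51475755]
477.875 [1, 1, 0, 0] [  1.09036391 -12.31136899]
505.0625 [0, 1, 0, 0] [  0.60487381 -11.25237562]
293.9724889892205 [1, 0, 0, 0]
[[-34.0, -15.5, 273.1], [-108.5, -5.7, 92.2], [-74.1, 27.2, 2.2], [-68.8, -48.4, 4.0]]
299.59736968334295 [0, 0, 0, 0]
[[-34.9, -3.1, 92.7], [-108.9, -6.0, 92.2], [-73.4, 27.1, 2.2], [-68.7, -48.4, 4.0]]
290.8670283571266 [1, 1, 0, 0]
[[-34.3, -15.6, 272.8], [-108.1, -18.6, 272.4], [-73.9, 27.4, 2.9], [-68.5, -48.4, 4.2]]
[[-34.27, -15.56, 4.76], [-108.07, -18.65, 4.75], [-73.86, 27.39, 0.05], [-68.51, -48.45, 0.07]]
```

```bash
python3 - <<'E'
from plan import *
run([(-86,27,120,92,37,.71,8),(-86,27,51,92,37,.71,7)])
E
```

```text
[[[0.08, -0.46, 0.15], [-0.01, -0.77, -0.04], 0.71], [[0.17, -0.91, 0.3], [-0.03, -1.54, -0.08], 0.71], [[0.25, -1.37, 0.45], [-0.04, -2.31, -0.12], 0.71], [[0.34, -1.82, 0.6], [-0.05, -3.08, -0.16], 0.71], [[0.42, -2.28, 0.75], [-0.07, -3.85, -0.2], 0.71]]
[[[0.15, -0.45, 0.1], [-0.01, -0.77, -0.04], 0.71], [[0.29, -0.9, 0.2], [-0.03, -1.55, -0.08], 0.71], [[0.44, -1.36, 0.3], [-0.04, -2.32, -0.13], 0.71]]
[[[0.24, 0.0, 0.31], [0.0, 0.0, 0.0], 0.71], [[0.47, 0.0, 0.63], [0.0, 0.0, 0.0], 0.71], [[0.71, 0.0, 0.94], [0.0, 0.0, 0.0], 0.71], [[0.95, 0.0, 1.26], [0.0, 0.0, 0.0], 0.71], [[1.19, 0.0, 1.57], [0.0, 0.0, 0.0], 0.71]]
[[[0.23, 0.0, 0.32], [0.0, 0.0, 0.0], 0.71], [[0.47, 0.0, 0.63], [0.0, 0.0, 0.0], 0.71]]
```

Call:
{"method": "arm_command", "body": {"motion": [[[0.08,-0.46,0.15],[-0.01,-0.77,-0.04],0.71],[[0.17,-0.91,0.3],[-0.03,-1.54,-0.08],0.71],[[0.25,-1.37,0.45],[-0.04,-2.31,-0.12],0.71],[[0.34,-1.82,0.6],[-0.05,-3.08,-0.16],0.71],[[0.42,-2.28,0.75],[-0.07,-3.85,-0.2],0.71]]}}

```text
clock: 6.83
ee_pos: [442.1, 234.5, 130.5]
tool_rot: [0.2, -0.124, 0.972, 0.027]
ft_force: [1.0, -0.7, -0.5]
grip_width: 0.705
gripper_force: 0.0
```

Call:
{"method": "arm_command", "body": {"motion": [[[0.15,-0.45,0.1],[-0.01,-0.77,-0.04],0.71],[[0.29,-0.9,0.2],[-0.03,-1.55,-0.08],0.71],[[0.44,-1.36,0.3],[-0.04,-2.32,-0.13],0.71]]}}

```text
clock: 7.08
ee_pos: [443.5, 199.8, 119.3]
tool_rot: [0.316, -0.127, 0.939, 0.042]
ft_force: [-0.4, 0.9, 0.3]
grip_width: 0.706
gripper_force: 0.0
```

Call:
{"method": "arm_command", "body": {"motion": [[[0.24,0,0.31],[0,0,0],0.71],[[0.47,0,0.63],[0,0,0],0.71],[[0.71,0,0.94],[0,0,0],0.71],[[0.95,0,1.26],[0,0,0],0.71],[[1.19,0,1.57],[0,0,0],0.71]]}}

```text
clock: 7.5
ee_pos: [442.3, 199.8, 71.7]
tool_rot: [0.311, -0.127, 0.941, 0.042]
ft_force: [3.2, 1.6, 3.2]
grip_width: 0.708
gripper_force: 0.0
```

Call:
{"method": "arm_command", "body": {"motion": [[[0.23,0,0.32],[0,0,0],0.71],[[0.47,0,0.63],[0,0,0],0.71],[[0.47,0,0.63],[0,0,0],0.71]]}}

```text
clock: 7.75
ee_pos: [442.9, 201.1, 65.8]
tool_rot: [0.305, -0.127, 0.943, 0.04]
ft_force: [-0.1, 0.0, 0.4]
grip_width: 0.708
gripper_force: 0.0
```

```bash
python3 - <<'E'
from plan import *
from station import bot
o=bot.observe(); q=o['q']; print(q.round(3)); w,x,y,z=o['tool_rot']; M=R.from_quat([x,y,z,w]).as_matrix(); print(o['ee_pos'],w2t(o['ee_pos'],T),np.degrees(np.arccos(-M[2,2])),load()[0])
E
```

```text
[ 0.292 -0.06   2.443 -0.123  0.135 -1.43 ]
[442.85691539 201.05831585  65.81388224] [-87.31169209  27.96829041  65.81388224] 35.83965608832777 [444.3451269  200.36490839  51.0841351 ]
```

```bash
cat > fk.py <<'E'
from plan import *
D=[(.217726,1.614945,1.311317,np.hypot(250.875,571.575),243.98),(.115157,1.9192,1.107366,np.hypot(439.62,292.857),151.10),(-.06,2.443,.135,486.4,65.81)]
def fk(P,a,b,c): L1,L2,h,d,r0=P; return r0+L1*np.sin(a)+L2*np.sin(a+b)+d*np.sin(a+b+c), h+L1*np.cos(a)+L2*np.cos(a+b)+d*np.cos(a+b+c)
s=least_squares(lambda P:np.concatenate([np.subtract(fk(P,a,b,c),(r,z)) for a,b,c,r,z in D]+[[1e-3*(P[4])]]),[450,400,300,250,0]); P=s.x
if __name__=='__main__':
    print(P.round(1),s.cost)
    def q5(x,y,z,lean):
        w=t2w((x,y,z),T)[0]; r=np.hypot(*w[:2])-P[4]; th=np.radians(lean); rw=r-P[3]*np.sin(th); zw=z-P[2]+P[3]*np.cos(th); D2=rw*rw+zw*zw
        c=(D2-P[0]**2-P[1]**2)/2/P[0]/P[1]
        if abs(c)>1:return np.nan
        b=np.arccos(c); a=np.arctan2(rw,zw)-np.arctan2(P[1]*np.sin(b),P[0]+P[1]*np.cos(b)); return np.pi-th-a-b
    for lean in(30,33,35,37,40): print(lean,[ (x,z,round(float(q5(x,y,z,lean)),2)) for x,y,z in((-86,27,51),(-70,27,51),(-86,-48,51),(-40,60,25),(-20,60,25),(0,80,25),(20,80,25),(76,80,25),(76,-80,25),(0,-80,25))])
E
python3 fk.py
```

```text
[594.4 527.6  93.6 294.8 -12.7] 4.570537831859475
30 [(-86, 51, 0.24), (-70, 51, 0.24), (-86, 51, 0.24), (-40, 25, 0.17), (-20, 25, 0.18), (0, 25, 0.19), (20, 25, 0.2), (76, 25, 0.23), (76, 25, 0.22), (0, 25, 0.18)]
33 [(-86, 51, 0.16), (-70, 51, 0.16), (-86, 51, 0.16), (-40, 25, 0.1), (-20, 25, 0.1), (0, 25, 0.11), (20, 25, 0.12), (76, 25, 0.15), (76, 25, 0.14), (0, 25, 0.11)]
35 [(-86, 51, 0.11), (-70, 51, 0.11), (-86, 51, 0.11), (-40, 25, 0.04), (-20, 25, 0.05), (0, 25, 0.06), (20, 25, 0.07), (76, 25, 0.1), (76, 25, 0.09), (0, 25, 0.05)]
37 [(-86, 51, 0.06), (-70, 51, 0.06), (-86, 51, 0.06), (-40, 25, -0.01), (-20, 25, -0.0), (0, 25, 0.01), (20, 25, 0.01), (76, 25, 0.04), (76, 25, 0.04), (0, 25, -0.0)]
40 [(-86, 51, -0.02), (-70, 51, -0.02), (-86, 51, -0.02), (-40, 25, -0.09), (-20, 25, -0.09), (0, 25, -0.08), (20, 25, -0.07), (76, 25, -0.04), (76, 25, -0.05), (0, 25, -0.08)]
```

```bash
python3 - <<'E'
from plan import *
run([(-88,27,90,92,30,.71,5)])
E
```

```text
[[[-0.17, 0.0, -0.26], [0.0, 0.23, 0.0], 0.71], [[-0.35, 0.0, -0.52], [0.0, 0.47, 0.0], 0.71], [[-0.52, 0.0, -0.77], [0.0, 0.7, 0.0], 0.71], [[-0.7, 0.0, -1.03], [0.0, 0.94, 0.0], 0.71], [[-0.87, 0.0, -1.29], [0.0, 1.17, 0.0], 0.71]]
```

Call:
{"method": "arm_command", "body": {"motion": [[[-0.17,0,-0.26],[0,0.23,0],0.71],[[-0.35,0,-0.52],[0,0.47,0],0.71],[[-0.52,0,-0.77],[0,0.7,0],0.71],[[-0.7,0,-1.03],[0,0.94,0],0.71],[[-0.87,0,-1.29],[0,1.17,0],0.71]]}}

```text
clock: 8.17
ee_pos: [442.2, 201.0, 106.5]
tool_rot: [0.248, -0.129, 0.96, 0.032]
ft_force: [0.9, 0.7, 0.0]
grip_width: 0.712
gripper_force: 0.0
```

```bash
cat >> plan.py <<'E'
def sync(setit=False):
    from station import bot
    o=bot.observe(); w,x,y,z=o['tool_rot']; r=R.from_quat([x,y,z,w]); M=r.as_matrix()
    print('tray',w2t(o['ee_pos'],T).round(1),'yaw',round(np.degrees(np.arctan2(M[1,1],M[0,1])-T[2]),1),'lean',round(np.degrees(np.arccos(-M[2,2])),1),'cmd',w2t(load()[0],T).round(1),'q',o['q'].round(2),'F',o['ft_force'].round(1))
    if setit: save(o['ee_pos'],r)
E
python3 -c "
from plan import *
sync()"
```

```text
tray [-87.9  28.1 106.5] yaw 92.0 lean 28.9 cmd [-88.1  26.9  89.9] q [ 0.29 -0.15  2.37 -0.03  0.43 -1.52] F [0.9 0.7 0. ]
```

```bash
python3 - <<'E'
from plan import *
sync(True)
run([(-88,27,51,92,30,.71,5)])
E
```

```text
tray [-87.9  28.1 106.5] yaw 92.0 lean 28.9 cmd [-88.1  26.9  89.9] q [ 0.29 -0.15  2.37 -0.03  0.43 -1.52] F [0.9 0.7 0. ]
[[[0.22, -0.01, 0.39], [0.0, -0.04, 0.0], 0.71], [[0.43, -0.02, 0.78], [-0.01, -0.07, 0.0], 0.71], [[0.65, -0.02, 1.16], [-0.01, -0.11, 0.0], 0.71], [[0.86, -0.03, 1.55], [-0.02, -0.14, 0.0], 0.71], [[1.08, -0.04, 1.94], [-0.02, -0.18, 0.0], 0.71]]
```

Call:
{"method": "arm_command", "body": {"motion": [[[0.22,-0.01,0.39],[0,-0.04,0],0.71],[[0.43,-0.02,0.78],[0,-0.07,0],0.71],[[0.65,-0.02,1.16],[0,-0.11,0],0.71],[[0.86,-0.03,1.55],[0,-0.14,0],0.71],[[1.08,-0.04,1.94],[0,-0.18,0],0.71]]}}

```text
clock: 8.58
ee_pos: [442.7, 200.0, 50.3]
tool_rot: [0.258, -0.129, 0.957, 0.033]
ft_force: [0.1, 0.8, -0.7]
grip_width: 0.71
gripper_force: 0.0
```

Call:
{"method": "arm_command", "body": {"motion": [[[0,0,0],[0,0,0],0.3],[[0,0,0],[0,0,0],0.3],[[0,0,0],[0,0,0],0.3]]}}

```text
clock: 8.83
ee_pos: [442.1, 199.8, 50.3]
tool_rot: [0.257, -0.129, 0.957, 0.033]
ft_force: [-0.0, 0.2, -1.2]
grip_width: 0.572
gripper_force: 62.3
```

```bash
python3 - <<'E'
from plan import *
sync()
run([(-88,27,95,92,30,.3,5),(-20,80,95,90,30,.3,8),(15,80,50,90,30,.3,5)])
E
```

```text
tray [-88.3  26.9  50.3] yaw 92.0 lean 30.0 cmd [-88.1  26.9  51. ] q [ 0.29 -0.01  2.39 -0.05  0.24 -1.5 ] F [-0.   0.2 -1.2]
[[[-0.18, 0.0, -0.3], [0.0, 0.0, 0.0], 0.3], [[-0.35, 0.0, -0.61], [0.0, 0.0, 0.0], 0.3], [[-0.53, 0.0, -0.91], [0.0, 0.0, 0.0], 0.3], [[-0.71, 0.0, -1.22], [0.0, 0.0, 0.0], 0.3], [[-0.88, 0.0, -1.52], [0.0, 0.0, 0.0], 0.3]]
[[[-0.3, 0.25, 0.17], [0.02, 0.0, 0.04], 0.3], [[-0.61, 0.51, 0.35], [0.04, 0.0, 0.07], 0.3], [[-0.91, 0.76, 0.52], [0.06, 0.0, 0.11], 0.3], [[-1.21, 1.01, 0.7], [0.08, 0.0, 0.15], 0.3], [[-1.51, 1.27, 0.87], [0.1, 0.0, 0.18], 0.3]]
[[[-0.3, 0.26, 0.17], [0.02, 0.0, 0.04], 0.3], [[-0.6, 0.52, 0.34], [0.04, 0.0, 0.08], 0.3], [[-0.9, 0.78, 0.51], [0.07, 0.0, 0.11], 0.3]]
[[[-0.06, 0.0, 0.45], [0.0, 0.0, 0.0], 0.3], [[-0.12, 0.0, 0.91], [0.0, 0.0, 0.0], 0.3], [[-0.19, 0.0, 1.36], [0.0, 0.0, 0.0], 0.3], [[-0.25, 0.0, 1.81], [0.0, 0.0, 0.0], 0.3], [[-0.31, 0.0, 2.26], [0.0, 0.0, 0.0], 0.3]]
```

Call:
{"method": "arm_command", "body": {"motion": [[[-0.18,0,-0.3],[0,0,0],0.3],[[-0.35,0,-0.61],[0,0,0],0.3],[[-0.53,0,-0.91],[0,0,0],0.3],[[-0.71,0,-1.22],[0,0,0],0.3],[[-0.88,0,-1.52],[0,0,0],0.3]]}}

```text
clock: 9.25
ee_pos: [442.3, 199.9, 95.1]
tool_rot: [0.257, -0.129, 0.957, 0.033]
ft_force: [-0.7, -0.0, -0.6]
grip_width: 0.576
gripper_force: 62.2
```

Call:
{"method": "arm_command", "body": {"motion": [[[-0.3,0.25,0.17],[0.02,0,0.04],0.3],[[-0.61,0.51,0.35],[0.04,0,0.07],0.3],[[-0.91,0.76,0.52],[0.06,0,0.11],0.3],[[-1.21,1.01,0.7],[0.08,0,0.15],0.3],[[-1.51,1.27,0.87],[0.1,0,0.18],0.3]]}}

```text
clock: 9.67
ee_pos: [476.2, 242.4, 94.6]
tool_rot: [0.257, -0.118, 0.959, 0.031]
ft_force: [0.5, -0.0, -0.9]
grip_width: 0.574
gripper_force: 62.5
```

Call:
{"method": "arm_command", "body": {"motion": [[[-0.3,0.26,0.17],[0.02,0,0.04],0.3],[[-0.6,0.52,0.34],[0.04,0,0.08],0.3],[[-0.9,0.78,0.51],[0.07,0,0.11],0.3]]}}

```text
clock: 9.92
ee_pos: [496.5, 267.6, 94.7]
tool_rot: [0.258, -0.112, 0.959, 0.029]
ft_force: [0.2, 0.2, -0.3]
grip_width: 0.572
gripper_force: 62.5
```

Call:
{"method": "arm_command", "body": {"motion": [[[-0.06,0,0.45],[0,0,0],0.3],[[-0.12,0,0.91],[0,0,0],0.3],[[-0.19,0,1.36],[0,0,0],0.3],[[-0.25,0,1.81],[0,0,0],0.3],[[-0.31,0,2.26],[0,0,0],0.3]]}}

```text
clock: 10.33
ee_pos: [530.8, 275.3, 49.3]
tool_rot: [0.258, -0.112, 0.959, 0.029]
ft_force: [-0.3, 0.1, -0.9]
grip_width: 0.574
gripper_force: 62.4
```

```bash
python3 - <<'E'
from plan import *
from station import bot
sync()
ims=[]
for n,(x0,y0,w,h) in(('top',(130,180,180,160)),('scene',(155,130,180,160))):
    c=bot.read_camera(n)['frame'][:,:,::-1]
    a=np.clip(c[y0:y0+h,x0:x0+w]*1.6,0,255).astype(np.uint8); ims.append(cv2.resize(a,None,fx=2.2,fy=2.2,interpolation=cv2.INTER_CUBIC))
cv2.imwrite('pics/v2.png',np.hstack(ims))
run([(68,80,31,90,30,.3,8)])
E
```

```text
tray [15.4 79.9 49.3] yaw 89.9 lean 30.0 cmd [15.  80.  50.1] q [ 0.4   0.22  2.13 -0.32  0.28 -1.11] F [-0.3  0.1 -0.9]
[[[-0.18, 0.0, 0.22], [0.0, 0.0, 0.0], 0.3], [[-0.36, 0.0, 0.43], [0.0, 0.0, 0.0], 0.3], [[-0.55, 0.0, 0.65], [0.0, 0.0, 0.0], 0.3], [[-0.73, 0.0, 0.86], [0.0, 0.0, 0.0], 0.3], [[-0.91, 0.0, 1.08], [0.0, 0.0, 0.0], 0.3]]
[[[-0.18, 0.0, 0.21], [0.0, 0.0, 0.0], 0.3], [[-0.36, 0.0, 0.43], [0.0, 0.0, 0.0], 0.3], [[-0.55, 0.0, 0.64], [0.0, 0.0, 0.0], 0.3]]
```

View pics/v2.png

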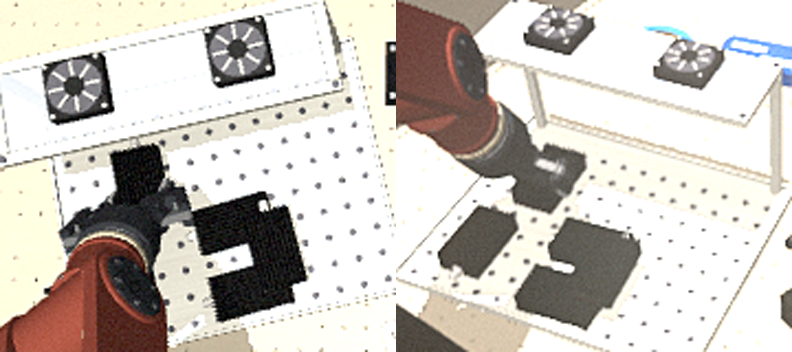

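Call:
{"method": "arm_command", "body": {"motion": [[[-0.18,0,0.22],[0,0,0],0.3],[[-0.36,0,0.43],[0,0,0],0.3],[[-0.55,0,0.65],[0,0,0],0.3],[[-0.73,0,0.86],[0,0,0],0.3],[[-0.91,0,1.08],[0,0,0],0.3]]}}

```text
clock: 10.85
ee_pos: [563.3, 282.8, 37.0]
tool_rot: [0.257, -0.112, 0.959, 0.029]
ft_force: [0.1, 0.1, -0.4]
grip_width: 0.572
gripper_force: 62.3
```

Call:
{"method": "arm_command", "body": {"motion": [[[-0.18,0,0.21],[0,0,0],0.3],[[-0.36,0,0.43],[0,0,0],0.3],[[-0.55,0,0.64],[0,0,0],0.3]]}}

```text
clock: 11.1
ee_pos: [582.2, 287.1, 29.2]
tool_rot: [0.257, -0.112, 0.96, 0.029]
ft_force: [-0.5, -0.3, -1.0]
grip_width: 0.576
gripper_force: 62.3
```

```bash
python3 - <<'E'
from plan import *
sync()
run([(68,80,27,90,30,.3,3)])
run([(68,80,27,90,30,.75,4)])
run([(38,80,62,90,30,.75,5),(-40,60,110,90,30,.75,5)])
E
```

```text
tray [68.1 79.6 29.2] yaw 89.9 lean 29.9 cmd [68.1 80.  31.1] q [ 0.39  0.35  2.01 -0.3   0.27 -1.15] F [-0.5 -0.3 -1. ]
[[[0.03, 0.0, 0.05], [0.0, 0.0, 0.0], 0.3], [[0.06, 0.0, 0.09], [0.0, 0.0, 0.0], 0.3], [[0.08, 0.0, 0.14], [0.0, 0.0, 0.0], 0.3]]
[[[0.0, 0.0, 0.0], [0.0, 0.0, 0.0], 0.75], [[0.0, 0.0, 0.0], [0.0, 0.0, 0.0], 0.75], [[0.0, 0.0, 0.0], [0.0, 0.0, 0.0], 0.75], [[0.0, 0.0, 0.0], [0.0, 0.0, 0.0], 0.75]]
[[[0.07, 0.0, -0.36], [0.0, 0.0, 0.0], 0.75], [[0.14, 0.0, -0.73], [0.0, 0.0, 0.0], 0.75], [[0.21, 0.0, -1.09], [0.0, 0.0, 0.0], 0.75], [[0.27, 0.0, -1.45], [0.0, 0.0, 0.0], 0.75], [[0.34, 0.0, -1.81], [0.0, 0.0, 0.0], 0.75]]
[[[0.35, -0.16, -0.65], [0.0, 0.0, 0.0], 0.75], [[0.7, -0.32, -1.29], [0.0, 0.0, 0.0], 0.75], [[1.05, -0.48, -1.94], [0.0, 0.0, 0.0], 0.75], [[1.4, -0.64, -2.58], [0.0, 0.0, 0.0], 0.75], [[1.75, -0.8, -3.23], [0.0, 0.0, 0.0], 0.75]]
```

Call:
{"method": "arm_command", "body": {"motion": [[[0.02,0,0.04],[0,0,0],0.3],[[0.04,0,0.07],[0,0,0],0.3],[[0.06,0,0.1],[0,0,0],0.3],[[0.06,0,0.1],[0,0,0],0.3]]}}

```text
clock: 11.43
ee_pos: [580.8, 286.7, 26.0]
tool_rot: [0.256, -0.112, 0.96, 0.028]
ft_force: [-0.3, -0.0, -1.3]
grip_width: 0.572
gripper_force: 62.3
```

Call:
{"method": "arm_command", "body": {"motion": [[[0.01,0,0.02],[0,0,0],0.3],[[0.02,0,0.04],[0,0,0],0.3]]}}

```text
clock: 11.6
ee_pos: [581.3, 287.0, 25.5]
tool_rot: [0.257, -0.112, 0.96, 0.029]
ft_force: [-0.1, 0.3, -1.1]
grip_width: 0.573
gripper_force: 62.3
```

Call:
{"method": "arm_command", "body": {"motion": [[[0,0,0],[0,0,0],0.75],[[0,0,0],[0,0,0],0.75],[[0,0,0],[0,0,0],0.75],[[0,0,0],[0,0,0],0.75]]}}

```text
clock: 11.93
ee_pos: [582.0, 287.2, 26.0]
tool_rot: [0.257, -0.112, 0.959, 0.029]
ft_force: [0.2, 0.3, 0.5]
grip_width: 0.748
gripper_force: 0.0
```

Call:
{"method": "arm_command", "body": {"motion": [[[0.07,0,-0.36],[0,0,0],0.75],[[0.14,0,-0.73],[0,0,0],0.75],[[0.21,0,-1.09],[0,0,0],0.75],[[0.27,0,-1.45],[0,0,0],0.75],[[0.34,0,-1.81],[0,0,0],0.75]]}}

```text
clock: 12.35
ee_pos: [551.8, 280.2, 61.6]
tool_rot: [0.257, -0.112, 0.959, 0.029]
ft_force: [0.1, 0.4, -0.0]
grip_width: 0.748
gripper_force: 0.0
```

Call:
{"method": "arm_command", "body": {"motion": [[[0.35,-0.16,-0.65],[0,0,0],0.75],[[0.7,-0.32,-1.29],[0,0,0],0.75],[[1.05,-0.48,-1.94],[0,0,0],0.75],[[1.4,-0.64,-2.58],[0,0,0],0.75],[[1.75,-0.8,-3.23],[0,0,0],0.75]]}}

```text
clock: 12.77
ee_pos: [479.7, 242.6, 109.5]
tool_rot: [0.257, -0.112, 0.959, 0.029]
ft_force: [0.1, 0.0, 0.8]
grip_width: 0.748
gripper_force: 0.0
```

```bash
python3 - <<'E'
from plan import *
sync(True)
run([(-84,-49,110,93.5,30,.75,5),(-84,-49,51,93.5,30,.75,6)])
print()
run([(-84,-49,51,93.5,30,.3,3)])
run([(-84,-49,95,93.5,30,.3,5),(-20,-82,95,90,30,.3,6),(15,-82,50,90,30,.3,5),(68,-82,29,90,30,.3,8)])
E
```

```text
tray [-41.9  59.9 109.5] yaw 89.9 lean 30.0 cmd [-40.1  60.1 110.1] q [ 0.38 -0.03  2.25 -0.19  0.41 -1.27] F [0.1 0.  0.8]
[[[0.29, -0.87, -0.17], [-0.06, 0.0, -0.1], 0.75], [[0.58, -1.74, -0.34], [-0.13, 0.0, -0.2], 0.75], [[0.87, -2.61, -0.51], [-0.19, 0.0, -0.3], 0.75], [[1.16, -3.49, -0.68], [-0.25, 0.0, -0.4], 0.75], [[1.45, -4.36, -0.85], [-0.32, 0.0, -0.5], 0.75]]
[[[0.2, 0.0, 0.34], [0.0, 0.0, 0.0], 0.75], [[0.39, 0.0, 0.68], [0.0, 0.0, 0.0], 0.75], [[0.59, 0.0, 1.02], [0.0, 0.0, 0.0], 0.75], [[0.79, 0.0, 1.37], [0.0, 0.0, 0.0], 0.75], [[0.98, 0.0, 1.71], [0.0, 0.0, 0.0], 0.75]]
[[[0.2, 0.0, 0.34], [0.0, 0.0, 0.0], 0.75]]

[[[0.0, 0.0, 0.0], [0.0, 0.0, 0.0], 0.3], [[0.0, 0.0, 0.0], [0.0, 0.0, 0.0], 0.3], [[0.0, 0.0, 0.0], [0.0, 0.0, 0.0], 0.3]]
[[[-0.18, 0.0, -0.31], [0.0, 0.0, 0.0], 0.3], [[-0.35, 0.0, -0.61], [0.0, 0.0, 0.0], 0.3], [[-0.53, 0.0, -0.92], [0.0, 0.0, 0.0], 0.3], [[-0.7, 0.0, -1.22], [0.0, 0.0, 0.0], 0.3], [[-0.88, 0.0, -1.53], [0.0, 0.0, 0.0], 0.3]]
[[[-0.36, -0.25, 0.21], [0.05, 0.0, 0.08], 0.3], [[-0.71, -0.49, 0.41], [0.1, 0.0, 0.17], 0.3], [[-1.07, -0.74, 0.62], [0.15, 0.0, 0.25], 0.3], [[-1.43, -0.98, 0.83], [0.2, 0.0, 0.33], 0.3], [[-1.79, -1.23, 1.03], [0.25, 0.0, 0.42], 0.3]]
[[[-0.36, -0.22, 0.22], [0.05, 0.0, 0.08], 0.3]]
[[[-0.06, 0.0, 0.45], [0.0, 0.0, 0.0], 0.3], [[-0.13, 0.0, 0.9], [0.0, 0.0, 0.0], 0.3], [[-0.19, 0.0, 1.35], [0.0, 0.0, 0.0], 0.3], [[-0.25, 0.0, 1.8], [0.0, 0.0, 0.0], 0.3], [[-0.32, 0.0, 2.25], [0.0, 0.0, 0.0], 0.3]]
[[[-0.18, 0.0, 0.22], [0.0, 0.0, 0.0], 0.3], [[-0.35, 0.0, 0.45], [0.0, 0.0, 0.0], 0.3], [[-0.53, 0.0, 0.67], [0.0, 0.0, 0.0], 0.3], [[-0.71, 0.0, 0.9], [0.0, 0.0, 0.0], 0.3], [[-0.88, 0.0, 1.12], [0.0, 0.0, 0.0], 0.3]]
[[[-0.18, 0.0, 0.22], [0.0, 0.0, 0.0], 0.3], [[-0.36, 0.0, 0.45], [0.0, 0.0, 0.0], 0.3], [[-0.53, 0.0, 0.67], [0.0, 0.0, 0.0], 0.3]]
```

Call:
{"method": "arm_command", "body": {"motion": [[[0.29,-0.87,-0.17],[-0.06,0,-0.1],0.75],[[0.58,-1.74,-0.34],[-0.13,0,-0.2],0.75],[[0.87,-2.61,-0.51],[-0.19,0,-0.3],0.75],[[1.16,-3.49,-0.68],[-0.25,0,-0.4],0.75],[[1.45,-4.36,-0.85],[-0.32,0,-0.5],0.75]]}}

```text
clock: 13.18
ee_pos: [464.3, 126.7, 110.0]
tool_rot: [0.257, -0.142, 0.955, 0.038]
ft_force: [-0.2, -0.5, 0.2]
grip_width: 0.75
gripper_force: 0.0
```

Call:
{"method": "arm_command", "body": {"motion": [[[0.2,0,0.34],[0,0,0],0.75],[[0.39,0,0.68],[0,0,0],0.75],[[0.59,0,1.02],[0,0,0],0.75],[[0.79,0,1.37],[0,0,0],0.75],[[0.98,0,1.71],[0,0,0],0.75]]}}

```text
clock: 13.6
ee_pos: [464.9, 127.2, 60.3]
tool_rot: [0.256, -0.141, 0.955, 0.038]
ft_force: [1.1, 1.0, -0.0]
grip_width: 0.749
gripper_force: 0.0
```

Call:
{"method": "arm_command", "body": {"motion": [[[0.2,0,0.34],[0,0,0],0.75]]}}

```text
clock: 13.68
ee_pos: [464.9, 127.3, 50.5]
tool_rot: [0.256, -0.141, 0.955, 0.038]
ft_force: [0.2, -0.4, -0.3]
grip_width: 0.748
gripper_force: 0.0
```

Call:
{"method": "arm_command", "body": {"motion": [[[0,0,0],[0,0,0],0.3],[[0,0,0],[0,0,0],0.3],[[0,0,0],[0,0,0],0.3],[[0,0,0],[0,0,0],0.3]]}}

```text
clock: 14.02
ee_pos: [465.1, 127.4, 50.8]
tool_rot: [0.256, -0.141, 0.955, 0.038]
ft_force: [0.6, -0.5, -1.9]
grip_width: 0.573
gripper_force: 61.9
```

Call:
{"method": "arm_command", "body": {"motion": [[[-0.18,0,-0.31],[0,0,0],0.3],[[-0.35,0,-0.61],[0,0,0],0.3],[[-0.53,0,-0.92],[0,0,0],0.3],[[-0.7,0,-1.22],[0,0,0],0.3],[[-0.88,0,-1.53],[0,0,0],0.3]]}}

```text
clock: 14.43
ee_pos: [464.8, 127.3, 95.0]
tool_rot: [0.256, -0.141, 0.956, 0.038]
ft_force: [-1.0, 0.6, -0.5]
grip_width: 0.568
gripper_force: 62.2
```

Call:
{"method": "arm_command", "body": {"motion": [[[-0.36,-0.25,0.21],[0.05,0,0.08],0.3],[[-0.71,-0.49,0.41],[0.1,0,0.17],0.3],[[-1.07,-0.74,0.62],[0.15,0,0.25],0.3],[[-1.43,-0.98,0.83],[0.2,0,0.33],0.3],[[-1.79,-1.23,1.03],[0.25,0,0.42],0.3]]}}

```text
clock: 14.85
ee_pos: [523.8, 112.6, 94.7]
tool_rot: [0.257, -0.117, 0.959, 0.031]
ft_force: [-0.2, 0.6, -0.4]
grip_width: 0.567
gripper_force: 62.3
```

Call:
{"method": "arm_command", "body": {"motion": [[[-0.36,-0.22,0.22],[0.05,0,0.08],0.3]]}}

```text
clock: 14.93
ee_pos: [535.6, 109.7, 94.4]
tool_rot: [0.257, -0.112, 0.959, 0.03]
ft_force: [0.1, -0.7, -1.5]
grip_width: 0.567
gripper_force: 62.3
```

Call:
{"method": "arm_command", "body": {"motion": [[[-0.06,0,0.45],[0,0,0],0.3],[[-0.13,0,0.9],[0,0,0],0.3],[[-0.19,0,1.35],[0,0,0],0.3],[[-0.25,0,1.8],[0,0,0],0.3],[[-0.32,0,2.25],[0,0,0],0.3]]}}

```text
clock: 15.35
ee_pos: [569.5, 118.0, 48.8]
tool_rot: [0.257, -0.112, 0.96, 0.03]
ft_force: [-0.9, -1.0, -1.0]
grip_width: 0.57
gripper_force: 62.3
```

Call:
{"method": "arm_command", "body": {"motion": [[[-0.18,0,0.22],[0,0,0],0.3],[[-0.35,0,0.45],[0,0,0],0.3],[[-0.53,0,0.67],[0,0,0],0.3],[[-0.71,0,0.9],[0,0,0],0.3],[[-0.88,0,1.12],[0,0,0],0.3]]}}

```text
clock: 15.77
ee_pos: [602.2, 125.7, 36.4]
tool_rot: [0.257, -0.112, 0.959, 0.03]
ft_force: [-0.2, 0.5, -1.1]
grip_width: 0.57
gripper_force: 62.3
```

Call:
{"method": "arm_command", "body": {"motion": [[[-0.18,0,0.22],[0,0,0],0.3],[[-0.36,0,0.45],[0,0,0],0.3],[[-0.53,0,0.67],[0,0,0],0.3],[[-0.53,0,0.67],[0,0,0],0.3]]}}

```text
clock: 16.1
ee_pos: [621.8, 130.3, 28.1]
tool_rot: [0.257, -0.112, 0.959, 0.03]
ft_force: [0.2, -0.2, -0.5]
grip_width: 0.573
gripper_force: 62.3
```

```bash
python3 - <<'E'
from plan import *
sync(True)
E
```

```text
tray [ 70.5 -82.2  28.1] yaw 90.0 lean 30.0 cmd [ 67.9 -82.1  29. ] q [ 0.06  0.32  2.06  0.35  0.26 -2.06] F [ 0.2 -0.2 -0.5]
```

Call:
{"method": "arm_command", "body": {"motion": [[[0.02,0,0.03],[0,0,0],0.3],[[0.04,0,0.06],[0,0,0],0.3],[[0.05,0,0.09],[0,0,0],0.3],[[0.05,0,0.09],[0,0,0],0.3]]}}

```text
clock: 16.43
ee_pos: [619.8, 130.1, 25.1]
tool_rot: [0.256, -0.112, 0.96, 0.03]
ft_force: [0.3, -0.0, -1.1]
grip_width: 0.571
gripper_force: 62.3
```

```bash
python3 - <<'E'
from plan import *
sync(True)
print();run([(38,-82,60,90,30,.75,5),(-34,-10,110,3,0,.71,10),(-34,-10,24,3,0,.71,10)])
E
```

```text
tray [ 68.5 -81.9  25.1] yaw 90.0 lean 29.9 cmd [ 70.5 -82.2  28.1] q [ 0.06  0.33  2.06  0.35  0.26 -2.07] F [ 0.3 -0.  -1.1]

[[[0.07, 0.0, -0.36], [0.0, 0.0, 0.0], 0.75], [[0.14, 0.0, -0.73], [0.0, -0.01, 0.0], 0.75], [[0.22, 0.0, -1.09], [0.0, -0.01, 0.0], 0.75], [[0.29, 0.0, -1.45], [0.0, -0.01, 0.0], 0.75], [[0.36, -0.01, -1.82], [-0.01, -0.01, 0.0], 0.75]]
[[[0.11, 0.21, -0.23], [0.27, 0.28, 1.01], 0.71], [[0.21, 0.41, -0.45], [0.54, 0.57, 2.02], 0.71], [[0.32, 0.62, -0.68], [0.81, 0.85, 3.03], 0.71], [[0.43, 0.82, -0.9], [1.08, 1.14, 4.04], 0.71], [[0.53, 1.03, -1.13], [1.35, 1.42, 5.05], 0.71]]
[[[0.22, 0.08, -0.22], [0.27, 0.29, 1.01], 0.71], [[0.44, 0.17, -0.44], [0.55, 0.57, 2.02], 0.71], [[0.66, 0.25, -0.67], [0.82, 0.86, 3.03], 0.71], [[0.89, 0.34, -0.89], [1.09, 1.14, 4.04], 0.71], [[1.11, 0.42, -1.11], [1.36, 1.42, 5.05], 0.71]]
[[[0.25, -0.07, -0.19], [0.27, 0.29, 1.01], 0.71], [[0.51, -0.15, -0.38], [0.54, 0.57, 2.02], 0.71], [[0.76, -0.22, -0.56], [0.81, 0.86, 3.03], 0.71], [[1.01, -0.29, -0.75], [1.08, 1.14, 4.04], 0.71]]
[[[0.0, 0.0, 0.34], [0.0, 0.0, 0.0], 0.71], [[0.0, 0.0, 0.69], [0.0, 0.0, 0.0], 0.71], [[0.0, 0.0, 1.03], [0.0, 0.0, 0.0], 0.71], [[0.0, 0.0, 1.38], [0.0, 0.0, 0.0], 0.71], [[0.0, 0.0, 1.72], [0.0, 0.0, 0.0], 0.71]]
[[[0.0, 0.0, 0.34], [0.0, 0.0, 0.0], 0.71], [[0.0, 0.0, 0.69], [0.0, 0.0, 0.0], 0.71], [[0.0, 0.0, 1.03], [0.0, 0.0, 0.0], 0.71], [[0.0, -0.01, 1.38], [0.0, 0.0, 0.0], 0.71], [[0.0, -0.01, 1.72], [0.0, 0.0, 0.0], 0.71]]
```

Call:
{"method": "arm_command", "body": {"motion": [[[0,0,0],[0,0,0],0.75],[[0,0,0],[0,0,0],0.75],[[0,0,0],[0,0,0],0.75],[[0,0,0],[0,0,0],0.75]]}}

```text
clock: 16.77
ee_pos: [620.8, 130.1, 26.0]
tool_rot: [0.257, -0.112, 0.959, 0.03]
ft_force: [-0.3, 0.2, 0.3]
grip_width: 0.751
gripper_force: 0.0
```

```bash
python3 - <<'E'
from plan import *
sync(True)
print();run([(38,-82,60,90,30,.75,5),(-60,-60,115,90,30,.75,5),(-34,-10,110,3,0,.71,10)])
E
```

```text
tray [ 69.5 -82.1  26. ] yaw 90.0 lean 30.0 cmd [-34.1 -10.1  24. ] q [ 0.06  0.33  2.06  0.35  0.26 -2.07] F [-0.3  0.2  0.3]

[[[0.08, 0.0, -0.36], [0.0, 0.0, 0.0], 0.75], [[0.16, 0.0, -0.72], [0.0, 0.0, 0.0], 0.75], [[0.25, 0.0, -1.08], [-0.01, 0.0, 0.0], 0.75], [[0.33, 0.0, -1.45], [-0.01, 0.0, 0.0], 0.75], [[0.41, 0.0, -1.81], [-0.01, 0.0, 0.0], 0.75]]
[[[0.46, 0.18, -0.77], [0.0, 0.0, 0.0], 0.75], [[0.92, 0.35, -1.55], [0.0, 0.0, 0.0], 0.75], [[1.38, 0.53, -2.32], [0.0, 0.0, 0.0], 0.75], [[1.84, 0.71, -3.09], [0.0, 0.0, 0.0], 0.75], [[2.3, 0.88, -3.86], [0.0, 0.0, 0.0], 0.75]]
[[[-0.06, 0.14, 0.05], [0.27, 0.29, 1.01], 0.71], [[-0.12, 0.29, 0.1], [0.54, 0.57, 2.02], 0.71], [[-0.17, 0.43, 0.15], [0.81, 0.86, 3.03], 0.71], [[-0.23, 0.57, 0.2], [1.08, 1.14, 4.04], 0.71], [[-0.29, 0.72, 0.25], [1.35, 1.43, 5.05], 0.71]]
[[[0.02, 0.15, 0.02], [0.27, 0.28, 1.01], 0.71], [[0.04, 0.31, 0.05], [0.54, 0.57, 2.02], 0.71], [[0.06, 0.47, 0.07], [0.82, 0.85, 3.03], 0.71], [[0.08, 0.63, 0.1], [1.09, 1.14, 4.04], 0.71], [[0.09, 0.79, 0.12], [1.36, 1.42, 5.05], 0.71]]
[[[0.1, 0.13, 0.01], [0.27, 0.29, 1.01], 0.71], [[0.19, 0.26, 0.02], [0.54, 0.57, 2.02], 0.71], [[0.29, 0.39, 0.04], [0.81, 0.86, 3.03], 0.71], [[0.38, 0.52, 0.05], [1.08, 1.15, 4.04], 0.71]]
```

Call:
{"method": "arm_command", "body": {"motion": [[[0.08,0,-0.36],[0,0,0],0.75],[[0.16,0,-0.72],[0,0,0],0.75],[[0.25,0,-1.08],[0,0,0],0.75],[[0.33,0,-1.45],[0,0,0],0.75],[[0.41,0,-1.81],[0,0,0],0.75]]}}

```text
clock: 17.18
ee_pos: [589.0, 122.7, 60.5]
tool_rot: [0.257, -0.112, 0.959, 0.03]
ft_force: [0.3, 0.3, 0.6]
grip_width: 0.753
gripper_force: 0.0
```

Call:
{"method": "arm_command", "body": {"motion": [[[0.46,0.18,-0.77],[0,0,0],0.75],[[0.92,0.35,-1.55],[0,0,0],0.75],[[1.38,0.53,-2.32],[0,0,0],0.75],[[1.84,0.71,-3.09],[0,0,0],0.75],[[2.3,0.88,-3.86],[0,0,0],0.75]]}}

```text
clock: 17.6
ee_pos: [487.8, 121.6, 115.1]
tool_rot: [0.257, -0.112, 0.959, 0.03]
ft_force: [-0.6, -0.3, -0.0]
grip_width: 0.754
gripper_force: 0.0
```

Call:
{"method": "arm_command", "body": {"motion": [[[-0.06,0.14,0.05],[0.27,0.29,1.01],0.71],[[-0.12,0.29,0.1],[0.54,0.57,2.02],0.71],[[-0.17,0.43,0.15],[0.81,0.86,3.03],0.71],[[-0.23,0.57,0.2],[1.08,1.14,4.04],0.71],[[-0.29,0.72,0.25],[1.35,1.43,5.05],0.71]]}}

```text
clock: 18.02
ee_pos: [493.5, 141.3, 113.3]
tool_rot: [0.183, 0.138, 0.973, 0.021]
ft_force: [0.0, 0.1, -0.5]
grip_width: 0.717
gripper_force: 0.0
```

Call:
{"method": "arm_command", "body": {"motion": [[[0.02,0.15,0.02],[0.27,0.28,1.01],0.71],[[0.04,0.31,0.05],[0.54,0.57,2.02],0.71],[[0.06,0.47,0.07],[0.82,0.85,3.03],0.71],[[0.08,0.63,0.1],[1.09,1.14,4.04],0.71],[[0.09,0.79,0.12],[1.36,1.42,5.05],0.71]]}}

```text
clock: 18.43
ee_pos: [497.9, 161.3, 111.6]
tool_rot: [0.089, 0.397, 0.913, 0.01]
ft_force: [-0.5, -0.6, 0.2]
grip_width: 0.709
gripper_force: 0.0
```

Call:
{"method": "arm_command", "body": {"motion": [[[0.1,0.13,0.01],[0.27,0.29,1.01],0.71],[[0.19,0.26,0.02],[0.54,0.57,2.02],0.71],[[0.29,0.39,0.04],[0.81,0.86,3.03],0.71],[[0.38,0.52,0.05],[1.08,1.15,4.04],0.71]]}}

```text
clock: 18.77
ee_pos: [501.3, 177.0, 110.1]
tool_rot: [0.008, 0.583, 0.813, 0.001]
ft_force: [0.1, 0.6, 0.4]
grip_width: 0.708
gripper_force: 0.0
```

```bash
python3 - <<'E'
from plan import *
from station import bot
sync(True)
for n in ('top','scene'):
    cv2.imwrite(f'pics/{n}2.png',bot.read_camera(n)['frame'][:,:,::-1])
a=np.hstack([cv2.resize(np.clip(cv2.imread(f'pics/{n}2.png')[y:y+160,x:x+180]*1.6,0,255).astype(np.uint8),None,fx=2.2,fy=2.2,interpolation=cv2.INTER_CUBIC) for n,x,y in(('top',130,190),('scene',155,145))])
cv2.imwrite('pics/v3.png',a)
run([(-34,-10,24,3,0,.71,10)])
E
```

```text
tray [-36.   -8.9 110.1] yaw 5.4 lean 0.9 cmd [-34.  -10.1 110. ] q [ 0.21  0.17  1.94 -0.01  1.01 -0.11] F [0.1 0.6 0.4]
[[[0.0, 0.0, 0.34], [0.01, 0.01, 0.04], 0.71], [[0.0, 0.01, 0.69], [0.02, 0.02, 0.08], 0.71], [[0.0, 0.01, 1.03], [0.03, 0.03, 0.12], 0.71], [[0.0, 0.02, 1.38], [0.04, 0.05, 0.16], 0.71], [[0.0, 0.02, 1.72], [0.05, 0.06, 0.2], 0.71]]
[[[-0.01, 0.01, 0.35], [0.01, 0.01, 0.04], 0.71], [[-0.01, 0.01, 0.69], [0.02, 0.02, 0.08], 0.71], [[-0.01, 0.02, 1.04], [0.03, 0.03, 0.12], 0.71], [[-0.02, 0.02, 1.38], [0.04, 0.04, 0.16], 0.71], [[-0.02, 0.03, 1.72], [0.05, 0.06, 0.2], 0.71]]
```

View pics/v3.png

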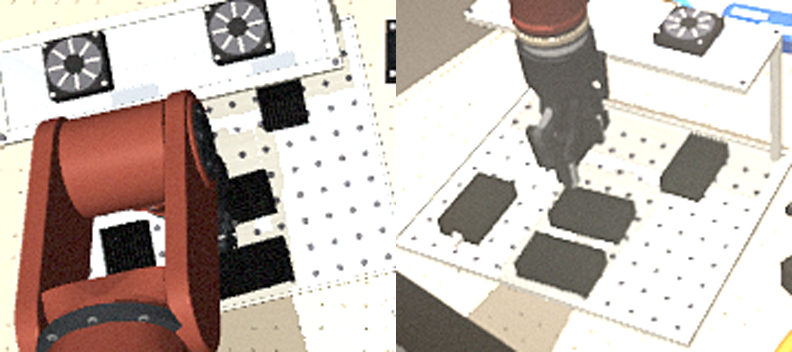

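```bash
python3 - <<'E'
from plan import *
sync(True)
run([(-34,-10,24,3,0,.71,10)])
E
```

```text
tray [-34.7  -9.6 110.3] yaw 5.6 lean 1.1 cmd [-34.  -10.   24.1] q [ 0.21  0.17  1.94 -0.01  1.01 -0.11] F [ 1.1 -0.6  0.4]
[[[0.0, 0.0, 0.35], [0.01, 0.01, 0.04], 0.71], [[0.01, 0.0, 0.69], [0.03, 0.03, 0.09], 0.71], [[0.01, -0.01, 1.04], [0.04, 0.04, 0.13], 0.71], [[0.01, -0.01, 1.38], [0.05, 0.05, 0.17], 0.71], [[0.01, -0.01, 1.73], [0.06, 0.06, 0.22], 0.71]]
[[[0.01, 0.0, 0.34], [0.02, 0.02, 0.04], 0.71], [[0.01, 0.0, 0.69], [0.03, 0.03, 0.09], 0.71], [[0.01, 0.0, 1.03], [0.04, 0.04, 0.13], 0.71], [[0.01, 0.0, 1.38], [0.05, 0.06, 0.17], 0.71], [[0.01, 0.0, 1.72], [0.07, 0.07, 0.22], 0.71]]
```

Call:
{"method": "arm_command", "body": {"motion": [[[0,0,0.35],[0.01,0.01,0.04],0.71],[[0.01,0,0.69],[0.03,0.03,0.09],0.71],[[0.01,0,1.04],[0.04,0.04,0.13],0.71],[[0.01,0,1.38],[0.05,0.05,0.17],0.71],[[0.01,0,1.73],[0.06,0.06,0.22],0.71]]}}

```text
clock: 19.28
ee_pos: [501.1, 176.4, 64.5]
tool_rot: [0.004, 0.59, 0.807, -0.001]
ft_force: [0.7, -0.4, 0.3]
grip_width: 0.71
gripper_force: 0.0
```

Call:
{"method": "arm_command", "body": {"motion": [[[0.01,0,0.34],[0.02,0.02,0.04],0.71],[[0.01,0,0.69],[0.03,0.03,0.09],0.71],[[0.01,0,1.03],[0.04,0.04,0.13],0.71],[[0.01,0,1.38],[0.05,0.06,0.17],0.71],[[0.01,0,1.7],[0.07,0.07,0.22],0.71]]}}

```text
clock: 19.7
ee_pos: [502.2, 176.6, 22.5]
tool_rot: [-0.001, 0.6, 0.8, -0.001]
ft_force: [-0.4, -0.3, -0.3]
grip_width: 0.709
gripper_force: 0.0
```

Call:
{"method": "arm_command", "body": {"motion": [[[0,0,0],[0,0,0],0.3],[[0,0,0],[0,0,0],0.3],[[0,0,0],[0,0,0],0.3],[[0,0,0],[0,0,0],0.3]]}}

```text
clock: 20.03
ee_pos: [502.5, 176.7, 23.8]
tool_rot: [-0.001, 0.599, 0.8, -0.001]
ft_force: [0.0, 0.6, -0.8]
grip_width: 0.57
gripper_force: 64.8
```

```bash
python3 - <<'E'
from plan import *
sync(True)
run([(-34,-10,95,3,0,.3,4),(-66,-116,85,90,0,.3,15),(-66,-116,29,90,0,.3,8)])
E
```

```text
tray [-34.9  -9.5  23.8] yaw 3.0 lean 0.1 cmd [-34.1 -10.   24. ] q [ 0.21  0.33  1.95  0.    0.86 -0.08] F [ 0.   0.6 -0.8]
[[[-0.01, 0.01, -0.71], [0.0, 0.0, 0.0], 0.3], [[-0.01, 0.01, -1.42], [-0.01, 0.0, 0.0], 0.3], [[-0.02, 0.02, -2.14], [-0.01, 0.0, 0.0], 0.3], [[-0.02, 0.03, -2.85], [-0.02, 0.0, 0.0], 0.3]]
[[[-0.28, -0.1, 0.03], [0.0, 0.0, -0.97], 0.3], [[-0.56, -0.2, 0.05], [0.0, 0.0, -1.93], 0.3], [[-0.83, -0.3, 0.08], [0.0, 0.0, -2.9], 0.3], [[-1.11, -0.4, 0.11], [0.0, 0.0, -3.87], 0.3], [[-1.39, -0.5, 0.13], [0.0, 0.0, -4.83], 0.3]]
[[[-0.19, -0.22, 0.03], [0.0, 0.0, -0.97], 0.3], [[-0.39, -0.45, 0.06], [0.0, 0.0, -1.93], 0.3], [[-0.58, -0.67, 0.08], [0.0, 0.0, -2.9], 0.3], [[-0.78, -0.89, 0.11], [0.0, 0.0, -3.87], 0.3], [[-0.97, -1.11, 0.14], [0.0, 0.0, -4.83], 0.3]]
[[[-0.06, -0.29, 0.02], [0.0, 0.0, -0.97], 0.3], [[-0.12, -0.58, 0.05], [0.0, 0.0, -1.94], 0.3], [[-0.19, -0.87, 0.08], [0.0, 0.0, -2.9], 0.3], [[-0.25, -1.16, 0.1], [0.0, 0.0, -3.87], 0.3], [[-0.31, -1.45, 0.13], [0.0, 0.0, -4.84], 0.3]]
[[[0.0, 0.0, 0.28], [0.0, 0.0, 0.0], 0.3], [[0.0, 0.0, 0.56], [0.0, 0.0, 0.0], 0.3], [[0.0, 0.0, 0.84], [0.0, 0.0, 0.0], 0.3], [[0.0, 0.0, 1.12], [0.0, 0.0, 0.0], 0.3], [[0.0, 0.0, 1.4], [0.0, 0.0, 0.0], 0.3]]
[[[0.0, 0.0, 0.28], [0.0, 0.0, 0.0], 0.3], [[0.0, 0.0, 0.56], [0.0, 0.0, 0.0], 0.3], [[0.0, 0.0, 0.84], [0.0, 0.0, 0.0], 0.3]]
```

Call:
{"method": "arm_command", "body": {"motion": [[[0,0,-0.71],[0,0,0],0.3],[[0,0,-1.42],[0,0,0],0.3],[[-0.02,0.02,-2.14],[0,0,0],0.3],[[-0.02,0.03,-2.85],[0,0,0],0.3]]}}

```text
clock: 20.37
ee_pos: [503.3, 176.4, 95.7]
tool_rot: [-0.001, 0.599, 0.8, -0.001]
ft_force: [0.8, 0.2, -1.2]
grip_width: 0.572
gripper_force: 64.8
```

Call:
{"method": "arm_command", "body": {"motion": [[[-0.28,-0.1,0.03],[0,0,-0.97],0.3],[[-0.56,-0.2,0.05],[0,0,-1.93],0.3],[[-0.83,-0.3,0.08],[0,0,-2.9],0.3],[[-1.11,-0.4,0.11],[0,0,-3.87],0.3],[[-1.39,-0.5,0.13],[0,0,-4.83],0.3]]}}

```text
clock: 20.78
ee_pos: [501.1, 139.3, 91.9]
tool_rot: [-0.001, 0.378, 0.926, -0.0]
ft_force: [0.3, -0.3, -0.3]
grip_width: 0.572
gripper_force: 65.0
```

Call:
{"method": "arm_command", "body": {"motion": [[[-0.19,-0.22,0.03],[0,0,-0.97],0.3],[[-0.39,-0.45,0.06],[0,0,-1.93],0.3],[[-0.58,-0.67,0.08],[0,0,-2.9],0.3],[[-0.78,-0.89,0.11],[0,0,-3.87],0.3],[[-0.97,-1.11,0.14],[0,0,-4.83],0.3]]}}

```text
clock: 21.2
ee_pos: [498.9, 102.4, 88.4]
tool_rot: [-0.001, 0.134, 0.991, -0.0]
ft_force: [-0.4, -0.2, -0.7]
grip_width: 0.574
gripper_force: 65.0
```

Call:
{"method": "arm_command", "body": {"motion": [[[-0.06,-0.29,0.02],[0,0,-0.97],0.3],[[-0.12,-0.58,0.05],[0,0,-1.94],0.3],[[-0.19,-0.87,0.08],[0,0,-2.9],0.3],[[-0.25,-1.16,0.1],[0,0,-3.87],0.3],[[-0.31,-1.45,0.13],[0,0,-4.84],0.3]]}}

```text
clock: 21.62
ee_pos: [496.6, 65.4, 85.2]
tool_rot: [-0.001, -0.119, 0.993, 0.0]
ft_force: [-0.9, 0.5, 0.5]
grip_width: 0.569
gripper_force: 65.0
```

Call:
{"method": "arm_command", "body": {"motion": [[[0,0,0.28],[0,0,0],0.3],[[0,0,0.56],[0,0,0],0.3],[[0,0,0.84],[0,0,0],0.3],[[0,0,1.12],[0,0,0],0.3],[[0,0,1.4],[0,0,0],0.3]]}}

```text
clock: 22.03
ee_pos: [496.0, 66.1, 48.7]
tool_rot: [-0.002, -0.116, 0.993, 0.0]
ft_force: [0.2, 0.1, -0.8]
grip_width: 0.571
gripper_force: 65.0
```

Call:
{"method": "arm_command", "body": {"motion": [[[0,0,0.28],[0,0,0],0.3],[[0,0,0.56],[0,0,0],0.3],[[0,0,0.8],[0,0,0],0.3],[[0,0,0.8],[0,0,0],0.3]]}}

```text
clock: 22.37
ee_pos: [495.1, 65.8, 28.1]
tool_rot: [-0.003, -0.116, 0.993, 0.0]
ft_force: [-0.7, 0.3, -1.1]
grip_width: 0.571
gripper_force: 65.0
```

```bash
python3 - <<'E'
from plan import *
sync(True)
E
```

```text
tray [ -67.7 -115.7   28.1] yaw 90.0 lean 0.3 cmd [ -66.1 -116.1   29. ] q [-0.01  0.26  2.03 -0.    0.85 -1.81] F [-0.7  0.3 -1.1]
```

Lower a further 3 mm, release, then back away high and to the left for a clear check.

Call:
{"method": "arm_command", "body": {"motion": [[[0,0,0.05],[0,0,0],0.3],[[0,0,0.09],[0,0,0],0.3],[[0,0,0.12],[0,0,0],0.3]]}}

```text
clock: 22.62
ee_pos: [496.9, 65.7, 27.1]
tool_rot: [-0.001, -0.116, 0.993, 0.0]
ft_force: [0.4, 0.8, -1.4]
grip_width: 0.572
gripper_force: 65.0
```

Call:
{"method": "arm_command", "body": {"motion": [[[0,0,0],[0,0,0],0.75],[[0,0,0],[0,0,0],0.75],[[0,0,0],[0,0,0],0.75],[[0,0,0],[0,0,0],0.75]]}}

```text
clock: 22.95
ee_pos: [496.8, 65.7, 27.2]
tool_rot: [-0.001, -0.116, 0.993, 0.0]
ft_force: [-0.1, 0.2, -0.2]
grip_width: 0.748
gripper_force: 0.0
```

Call:
{"method": "arm_command", "body": {"motion": [[[0,0,-0.8],[0,0,0],0.75],[[0,0,-1.9],[0,0,0],0.75],[[0,0,-3],[0,0,0],0.75],[[0,0,-4.3],[0,0,0],0.75],[[0,0,-5.6],[0,0,0],0.75]]}}

```text
clock: 23.37
ee_pos: [496.1, 65.8, 167.9]
tool_rot: [-0.002, -0.116, 0.993, 0.0]
ft_force: [0.7, 0.4, -0.1]
grip_width: 0.748
gripper_force: 0.0
```

Call:
{"method": "arm_command", "body": {"motion": [[[0.9,0.8,-0.5],[0,0,0],0.75],[[1.8,1.6,-1],[0,0,0],0.75],[[2.5,2.6,-1.5],[0,0,0],0.75],[[2.9,3.9,-2],[0,0,0],0.75],[[3,5.2,-2.2],[0,0,0],0.75]]}}

```text
clock: 23.78
ee_pos: [392.9, 175.5, 224.1]
tool_rot: [0.0, -0.115, 0.993, 0.0]
ft_force: [0.6, 0.2, -0.4]
grip_width: 0.749
gripper_force: 0.0
```

Call:
{"method": "arm_command", "body": {"motion": [[[0,1.4,0],[0,0,0],0.75],[[0,2.8,0],[0,0,0],0.75],[[0,4.2,0],[0,0,0],0.75],[[0,5.6,0],[0,0,0],0.75],[[0,7,0],[0,0,0],0.75]]}}

```text
clock: 24.2
ee_pos: [352.7, 346.9, 222.5]
tool_rot: [-0.001, -0.116, 0.993, 0.0]
ft_force: [1.0, -0.6, -0.1]
grip_width: 0.755
gripper_force: 0.0
```

Call:
{"method": "arm_command", "body": {"motion": [[[0,1.4,0],[0,0,0],0.75],[[0,2.8,0],[0,0,0],0.75],[[0,4.2,0],[0,0,0],0.75],[[0,5.6,0],[0,0,0],0.75],[[0,7,0],[0,0,0],0.75]]}}

```text
clock: 24.62
ee_pos: [312.3, 517.1, 222.2]
tool_rot: [-0.001, -0.116, 0.993, 0.0]
ft_force: [0.3, -0.1, -0.3]
grip_width: 0.753
gripper_force: 0.0
```

```bash
python3 - <<'E'
from plan import *
from station import bot
sync(True)
pi=np.pi
mods=[(-74,118,pi),(82,80,0),(83.5,-82,0),(-69,-115,0),(-108.5,-6,pi/2)]
ims=[]
for n,x0,y0 in(('top',130,180),('scene',150,135)):
    c=bot.read_camera(n)['frame'][:,:,::-1].copy(); cv2.imwrite(f'pics/{n}3.png',c)
    a=cv2.resize(np.clip(c[y0:y0+170,x0:x0+190]*1.6,0,255).astype(np.uint8),None,fx=3,fy=3,interpolation=cv2.INTER_CUBIC)
    for m in mods:
        q=((proj(n,t2w(box(m,6,(-49,49))[4:],T))-[x0,y0]+.5)*3).astype(int); cv2.polylines(a,[q],True,(0,0,255),1)
    q=((proj(n,t2w([(45,-170,180),(45,170,180)],T))-[x0,y0]+.5)*3).astype(int); cv2.polylines(a,[q],False,(0,255,0),1)
    ims.append(a[:, :])
cv2.imwrite('pics/v4.png',cv2.resize(np.hstack(ims),(800,358),interpolation=cv2.INTER_AREA))
E
```

```text
tray [-141.5  365.6  222.2] yaw 90.0 lean 0.1 cmd [ -67.7 -115.7   28.1] q [ 0.91  0.19  1.69  0.    1.26 -0.89] F [ 0.3 -0.1 -0.3]
```

View pics/v4.png

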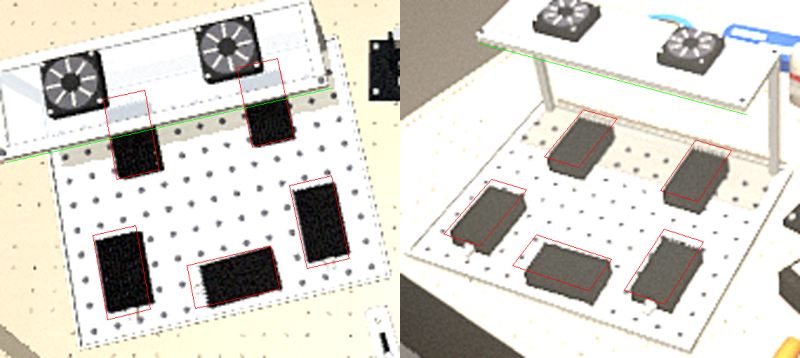

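```bash
python3 - <<'E'
from plan import *
from scipy.optimize import minimize
pi=np.pi;S=6
g=cv2.imread('pics/scene3.png').max(2); t=cv2.imread('pics/top3.png').max(2)
mods={'m5':(-74,118,pi),'m3':(80,80,0),'m4':(80,-82,0),'m1':(-69,-115,pi),'m2':(-108.5,-6,pi/2)}
for k,m0 in mods.items():
    vs=[]
    for n,im in(('scene',g),('top',t)):
        if n=='top' and k in('m3','m4'): continue
        q=proj(n,t2w(box(m0,6),T)); x0,y0=(q.min(0)-9).astype(int); x1,y1=(q.max(0)+9).astype(int)
        a=cv2.resize(im[y0:y1,x0:x1],None,fx=S,fy=S,interpolation=cv2.INTER_CUBIC)<75
        l=cv2.connectedComponentsWithStats(a.astype(np.uint8)); a=l[1]==1+np.argmax(l[2][1:,4]); vs.append((n,x0,y0,a))
    for sel in ([vs[:1],vs[1:]] if len(vs)>1 else [vs]):
        def f(p):
            c=0
            for n,x0,y0,a in sel:
                r=np.zeros(a.shape,np.uint8); q=(proj(n,t2w(box((p[0],p[1],m0[2]+p[2]/50),6),T))-[x0,y0]+.5)*S-.5
                cv2.fillConvexPoly(r,cv2.convexHull(np.round(q*16).astype(np.int32)),1,shift=4); c+=(r!=a).sum()/S/S
            return c
        r=min((minimize(f,[m0[0]+i,m0[1]+j,0],method='Nelder-Mead',options=dict(initial_simplex=[[m0[0]+i,m0[1]+j,0],[m0[0]+i+6,m0[1]+j,0],[m0[0]+i,m0[1]+j+6,0],[m0[0]+i,m0[1]+j,4]])) for i in(-6,4) for j in(-6,4)),key=lambda r:r.fun)
        print(k,sel[0][0],r.x[:2].round(1),'dyaw',np.degrees(r.x[2]/50).round(1),r.fun)
E
```

```text
m5 scene [-80.1 116.7] dyaw 4.5 120.72222222222223
m5 top [-79.8 117.5] dyaw -0.8 60.166666666666664
m3 scene [83.  79.2] dyaw 5.6 88.1111111111111
m4 scene [ 85.6 -83.1] dyaw 3.0 90.1388888888889
m1 scene [ -74.3 -118.1] dyaw 2.3 140.75
m1 top [ -75.2 -117.1] dyaw 1.2 58.833333333333336
m2 scene [-110.7   -6. ] dyaw -1.1 117.72222222222223
m2 top [-109.8   -6.1] dyaw 1.8 56.138888888888886
```

```bash
python3 -c "
from station import bot
print(bot.sign_off())"
```

```text
the job is handed in; nothing more can be done
None
```

I handed the job in at about 25 s of the 72 s allowed: two modules lie about 88–90% of their length under the hood and the other three are out in front, all flat with fins up and well over 9 cm apart, with module_2 left in place. The one hard contact was module_5 meeting the tray floor as it was set down, about 66 N at the wrist (limit 120 N).

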